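# Pack measured bushes into a divided tote and stack the empty tote on top

## Task

Lift the empty tote out of the divided one and stand it on the bench. Stand every steel bush from the mat, flange down, on the floor of the divided tote, one to a cell. Then turn the empty tote end for end relative to the loaded one and stack it on top, so that it stands level on the three rim lugs instead of nesting down onto the bushes; leave the caliper, the mouse and the calibration ball where they are.

Things in the scene. Friction and masses are not known exactly. Their poses are not given: they have to be found in the camera images.
- cell_tote: Lower, divided tote, blue-grey plastic, 0.9 kg, loose: 252 x 169 mm over the rim, 90 mm high; floor 4 mm thick. Origin: centre of its underside, z up, x along its length. Grey dividers 3 mm thick, tops 49 mm above the underside, across at x = -33.5 and 33.5 mm and lengthwise at y = 0, make 3 x 2 cells. Inside 214 x 131 mm up to a step 46 mm up, 230 x 147 mm above it.
- empty_tote: Upper, empty tote, the same moulding as cell_tote (lugs, grooves and all), about 0.4 kg, with a carrying bar instead of dividers. Origin: centre of its underside, z up, x along its length; outer base 220 x 137 mm. At the start it is nested in cell_tote, like ends together, its base resting on the dividers 49 mm above the lower tote's underside.
- carry_bar (a point): Centre of the empty tote's grey carrying bar, 88 mm above its underside, over its centre of mass: straight, along the tote's y, 18 mm wide (x), 20 mm high, 131 mm clear length, its top 8 mm above the rim, free space all round and 74 mm below it.
- card_end (a point): Middle of the black card holder with a plain white card on the outside of the empty tote's +x end (the end with the single lug), 121 mm from its centre, 65 mm up. cell_tote has one on its +x end too.
- lug_mid (a point): Top of the lug in the middle of cell_tote's +x end, 84 mm above the tote's underside, 6 mm below the rim top: a block 18 mm wide (y), 12 mm thick, sticking 15 mm in from the end wall. A tote set on with unlike ends together stands on the three lugs, underside 84 mm above the lower one's, with 5 mm play each way inside the rim.
- lug_left (a point): Top of the lug in the +y corner of cell_tote's -x end (x -115 to -100, y 56 to 73.5 mm), same height as lug_mid. Under each lug, in the tote's base and lower wall, is a groove; with like ends together the lugs pass up the grooves and the totes nest.
- lug_right (a point): Top of the lug in the -y corner of cell_tote's -x end, mirror image of lug_left. Inside the tote the grooves show as columns up to 46 mm high: x above 92 mm with y within 17 mm, and x below -92 mm with y beyond 49 mm either side.
- cell0 (a point): Cell 0 of cell_tote: point on the cell's floor at the middle of its usable room, at x = -69, y = -33.5 mm of the tote; the cell is about 72 x 64 mm, open above, less the column in one of its corners (a bush centred on this point clears it by 5 mm).
- cell1 (a point): Cell 1 of cell_tote: point on the cell's floor at the middle of its usable room, at x = 0, y = -33.5 mm of the tote; the cell is about 64 x 64 mm, open above.
- cell2 (a point): Cell 2 of cell_tote: point on the cell's floor at the middle of its usable room, at x = 69, y = -33.5 mm of the tote; the cell is about 72 x 64 mm, open above, less the column in one of its corners (a bush centred on this point clears it by 5 mm).
- cell3 (a point): Cell 3 of cell_tote: point on the cell's floor at the middle of its usable room, at x = -69, y = 33.5 mm of the tote; the cell is about 72 x 64 mm, open above, less the column in one of its corners (a bush centred on this point clears it by 5 mm).
- cell4 (a point): Cell 4 of cell_tote: point on the cell's floor at the middle of its usable room, at x = 0, y = 33.5 mm of the tote; the cell is about 64 x 64 mm, open above.
- cell5 (a point): Cell 5 of cell_tote: point on the cell's floor at the middle of its usable room, at x = 69, y = 33.5 mm of the tote; the cell is about 72 x 64 mm, open above, less the column in one of its corners (a bush centred on this point clears it by 5 mm).
- mat: Black rubber mat 200 x 290 x 2 mm lying fixed on the bench, on which the bushes stand. Origin at the centre of its underside. It and the totes may be on either side.
- bush0: Turned steel flanged bush, about 0.24 kg: flange 44 mm across and 12 mm thick at the bottom, above it a plain barrel 24 mm in diameter and 46 mm long, 58 mm high in all. Origin at the centre of the flange's underside, z up the barrel. Stands on the mat flange down; None if not there in this run (four to six are).
- bush1: Turned steel flanged bush, about 0.24 kg: flange 44 mm across and 12 mm thick at the bottom, above it a plain barrel 24 mm in diameter and 46 mm long, 58 mm high in all. Origin at the centre of the flange's underside, z up the barrel. Stands on the mat flange down; None if not there in this run (four to six are).
- bush2: Turned steel flanged bush, about 0.24 kg: flange 44 mm across and 12 mm thick at the bottom, above it a plain barrel 24 mm in diameter and 46 mm long, 58 mm high in all. Origin at the centre of the flange's underside, z up the barrel. Stands on the mat flange down; None if not there in this run (four to six are).
- bush3: Turned steel flanged bush, about 0.24 kg: flange 44 mm across and 12 mm thick at the bottom, above it a plain barrel 24 mm in diameter and 46 mm long, 58 mm high in all. Origin at the centre of the flange's underside, z up the barrel. Stands on the mat flange down; None if not there in this run (four to six are).
- bush4: Turned steel flanged bush, about 0.24 kg: flange 44 mm across and 12 mm thick at the bottom, above it a plain barrel 24 mm in diameter and 46 mm long, 58 mm high in all. Origin at the centre of the flange's underside, z up the barrel. Stands on the mat flange down; None if not there in this run (four to six are).
- bush5: Turned steel flanged bush, about 0.24 kg: flange 44 mm across and 12 mm thick at the bottom, above it a plain barrel 24 mm in diameter and 46 mm long, 58 mm high in all. Origin at the centre of the flange's underside, z up the barrel. Stands on the mat flange down; None if not there in this run (four to six are).
- caliper: Digital caliper lying on the bench, 230 mm long (its y), 14 mm high; origin at the middle of its underside. To be left alone.
- mouse: Black computer mouse, 100 x 56 x 32 mm; origin at the middle of its underside. To be left alone.
- ref_sphere: Probe calibration ball: steel foot 64 mm across, white ball 25 mm across at the top of a thin stem, 87 mm high; origin at the centre of its foot. To be left alone.
Mind the look-alikes: they are no part of the job. What is shaped like the bush1 but yellow is not meant.

How it is judged:
By the outcome, as a careful person would: the job done as asked, in the order asked, and still so for the second after the job is handed in, with the robot touching nothing.
Of bush0, bush1, bush2, bush3, bush4, bush5 only 4 to 6 are there at a start; the rules pass over those that are not, and their reading is None.
At some moment in a run one of bush0, bush1, bush2, bush3, bush4, bush5 may be knocked a few centimetres aside while the robot is not near it.
It also fails if it takes over 210 s, if anything falls off the work surface, if the arm or the gripper's body presses on something with over 40 N, if the wrist force passes 120 N, or if a joint passes its speed limit or range.

## Robot

A 7-joint arm with a two-finger parallel gripper is mounted at the origin on the work surface. World frame = base frame: x ahead of the robot, y to its left, z up, the work surface at z = 0. Lengths are in m, angles in rad, forces in N, time in s.
With the tool pointing down it reaches from about 0.35 to 0.775 m from the base axis. Payload 3.1 kg.
Tool frame: the origin (TCP) lies at the very end of the fingers, on their centre line; the grasp point (between the pads) lies 19 mm behind it; z points along the fingers, x is the direction in which the jaws open and shut, and the axes are right-handed (so a half turn about z gives the same grasp; the last joint's range is limited). The gripper opens to 85 mm and grips with 20 to 120 N. Pads are 22 mm wide; open, the fingers measure 114 mm over their backs; the gripper's body (76 mm by 85 mm) begins 54 mm behind the grasp point. The pads swing forward as they close: fully open they stand 13 mm farther back than shut.
Start: joints at [1.123, 0.311, 0.014, 1.512, -0.004, 1.319, -0.027], TCP at [0.217, -0.505, 0.192] pointing down, gripper open.
Joint ranges: [-2.7, 2.7], [-0.3, 1.91], [-1.27, 1.3], [0.12, 2.57], [-1.44, 4.58], [0.2, 2.03], [-3.05, 3.05]. Speed limits (rad/s): [2.79, 2.79, 3.14, 3.14, 3.14, 3.14, 3.14].

## Interface

Orientations are given as a 3x3 rotation matrix whose columns are the frame's x, y, z axes.
In Python, from cell import sense, camera, camera_params, close_job gives the robot as it stands. The module is installed in compiled form; this text tells all that it offers.
- The arm moves only by the tool play_rows, never from a script. Its argument "series" is a list of rows, each a list of 6 numbers: the shift along the world's x, y, z in mm, then the turn, a rotation vector about the world's x, y, z in degrees. In form: [[dx, dy, dz, rx, ry, rz], ...]. A call has 1 to 5 rows; each row is the pose to reach, as a shift and turn from the pose measured when the call began; what a row does not reach only later rows make up. A row lasts 1/8 s, in which the tool goes at most 62.5 mm and 10.7 degrees, less where a joint would pass 70% of its speed; a pose out of reach is approached as far as the arm can. A call with a gripper value outside its range is refused whole. "fingers" is the finger opening in mm, from 0 to 85.4, set as the call begins (left out, the last holds). The fingers move at their own pace and stop on an object; "force" is the grip in N (left out, the last holds). Time passes only in rows, so rows that repeat a pose let the fingers close. It gives the time, the measured TCP pose, the force and the opening at its end, in the units of the state.
- sense(): the state, without advancing time (a new reading comes with each control period).
- camera(name): name is "scene" or "top" or "wrist"; returns the picture (480x640x3 uint8, red, green, blue); there is no depth.
- camera_params(name): a dict with "fovy" (degrees; the focal length in pixels is half the picture's height over the tangent of half this angle, whatever the lens; pixels are square), "cx", "cy" (the principal point, pixels), "distortion" ([k1, k2, p1, p2, k3] as OpenCV has them; the pictures are not rectified), "eye" and "orientation" of the camera in the world. Camera axes: x right, y down, z forward; pixel columns grow to the right and rows downward; lengths in m; the calibration is good to about 2 mm. A picture is of the moment at which its call begins: read the wrist's pose just before it. camera_params takes no time and is no camera call; for the wrist camera it gives the pose at the moment of the call.
- close_job(): hands the job in, once; it reports no verdict.
The state is a dict: "time": time; "joint_positions": joint angles; "dq": joint speeds; "effort": joint torques, N m; "ee_pos": TCP position; "eef_rot": TCP orientation; "force": force on the tool from outside, world axes, zero at the start; "torque": the same for the moment, N m; "opening": finger opening in m.
Only numpy, scipy, OpenCV 4.12 (cv2) and the standard library are available. Lean on these libraries where they do the work, as an engineer would, in place of code of your own. Each camera call takes 0.05 s, during which the arm holds its last target.

## Working session

There is one attempt and no reset: what is moved stays moved. The work goes in short steps, Python scripts to look and compute and a tool call to move; the robot and the scene stay as the last step left them, time stands still between calls to the robot, and variables do not carry over. Pictures are saved under pics/ and viewed, and the job is handed in when it is done.

Besides the shell and the picture viewer there is one more tool, called after "Call:" as name(argument=value, ...) on one line, values as JSON. play_rows: Moves the arm, as the interface text tells. Its arguments: {"type":"object","properties":{"series":{"type":"array"},"fingers":{"type":"number"},"force":{"type":"number"}},"required":["series"]}

```bash
ls; mkdir -p pics
python3 - <<'E'
from cell import *
import cv2,json
print(sense())
for n in ["scene","top","wrist"]:
    print(n,camera_params(n))
    cv2.imwrite(f"pics/{n}0.png",camera(n)[:,:,::-1])
E
```

```text
pics
{'time': 0.0, 'joint_positions': array([ 1.12331708,  0.3116873 ,  0.01398125,  1.51308603, -0.00439848,
        1.31916727, -0.02718055]), 'dq': array([ 0.00034977,  0.00073956,  0.00063767,  0.00019912, -0.00029545,
        0.00158165,  0.00075981]), 'effort': array([-1.47964711e-04, -3.79917383e+01,  1.45810833e-01, -2.30588007e+01,
        1.22338784e-02,  1.38294217e-02, -1.98028448e-05]), 'ee_pos': array([ 0.216792  , -0.50457731,  0.19123049]), 'eef_rot': array([[ 3.94831746e-01, -9.18752901e-01, -9.99605794e-04],
       [-9.18750528e-01, -3.94833000e-01,  2.09052593e-03],
       [-2.31535412e-03,  9.29823488e-05, -9.99997315e-01]]), 'force': array([ 0.14805629, -0.3561475 ,  0.64826941]), 'torque': array([ 0.00148384,  0.03035898, -0.05141033]), 'opening': 0.0855137108353417}
scene {'fovy': 52.532734349005494, 'cx': 326.9359912400574, 'cy': 243.74207343147265, 'distortion': array([0.01595113, 0.        , 0.        , 0.        , 0.        ]), 'eye': array([1.11942354, 0.3669231 , 1.05737513]), 'orientation': array([[-0.49246946,  0.71884128, -0.49065369],
       [ 0.87016
[... 152 characters left out ...]
9065163935, 'distortion': array([-0.07005879,  0.        ,  0.        ,  0.        ,  0.        ]), 'eye': array([0.46036559, 0.02328378, 1.06622448]), 'orientation': array([[-0.02522507, -0.99673063,  0.0767577 ],
       [-0.99904062,  0.02788403,  0.03376849],
       [-0.0357984 , -0.07583225, -0.99647777]])}
wrist {'fovy': 59.82006330041624, 'cx': 327.593638551065, 'cy': 237.87791511815053, 'distortion': array([-0.07658507,  0.        ,  0.        ,  0.        ,  0.        ]), 'eye': array([ 0.28816033, -0.47381721,  0.37378386]), 'orientation': array([[ 0.39532154, -0.87496083, -0.27957901],
       [-0.91854207, -0.3769475 , -0.11912615],
       [-0.0011559 ,  0.30389822, -0.9527038 ]])}
```

View pics/top0.png

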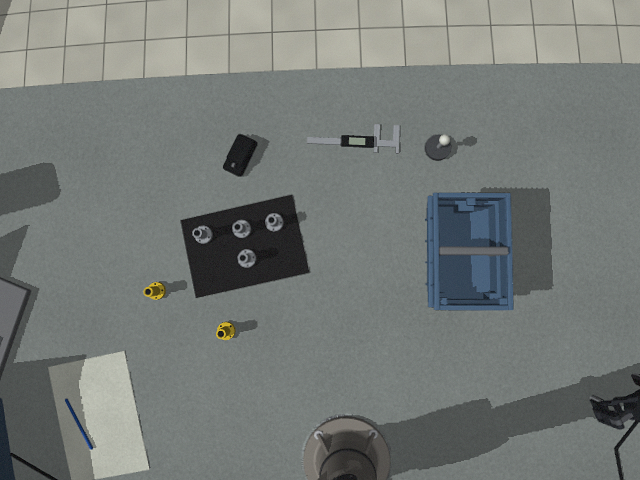

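View pics/scene0.png

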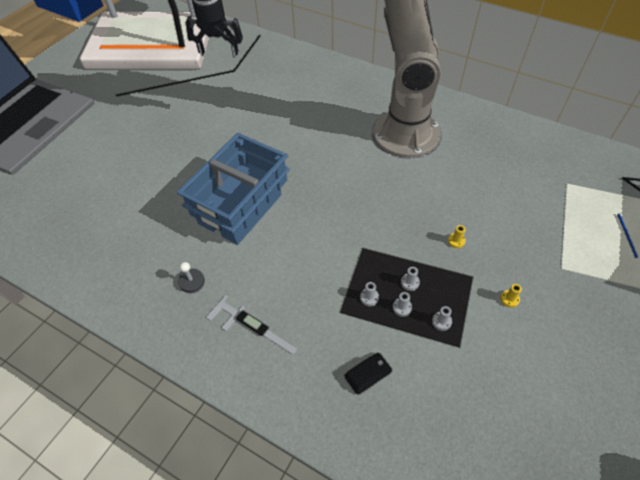

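View pics/wrist0.png

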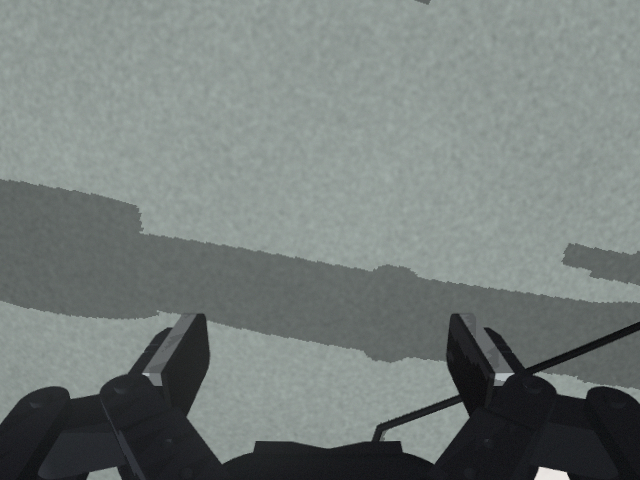

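```bash
cat > h.py <<'E'
from cell import *
import numpy as np, cv2
def K(p):
    f=240/np.tan(np.radians(p["fovy"])/2); return np.array([[f,0,p["cx"]],[0,f,p["cy"]],[0,0,1]])
def unproj(p,uv,z):
    uv=np.array(uv,float).reshape(-1,1,2); n=cv2.undistortPoints(uv,K(p),p["distortion"])[:,0]
    d=np.c_[n,np.ones(len(n))]@p["orientation"].T; e=p["eye"]
    z=np.broadcast_to(z,len(d)); return e+d*((z-e[2])/d[:,2])[:,None]
def proj(p,X):
    R=p["orientation"].T; X=np.array(X,float).reshape(-1,3)
    return cv2.projectPoints(X,cv2.Rodrigues(R)[0],-R@p["eye"],K(p),p["distortion"])[0][:,0]
def crop(img,u0,v0,u1,v1,s,fn):
    cv2.imwrite(fn,cv2.resize(img[v0:v1,u0:u1,::-1],None,fx=s,fy=s,interpolation=cv2.INTER_CUBIC))
def tote(x,y,z,yaw,pts):
    c,s=np.cos(yaw),np.sin(yaw); pts=np.array(pts,float)
    return pts@np.array([[c,s,0],[-s,c,0],[0,0,1]])+[x,y,z]
E
python3 - <<'E'
from h import *
t=cv2.imread("pics/top0.png")[:,:,::-1]
crop(t,410,170,570,330,5*0.74,"pics/t_tote.png")
crop(t,170,185,320,305,5,"pics/t_mat.png")
s=cv2.imread("pics/scene0.png")[:,:,::-1]
crop(s,160,120,310,250,4.6,"pics/s_tote.png")
E
```

```text
(no output)
```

View pics/t_tote.png

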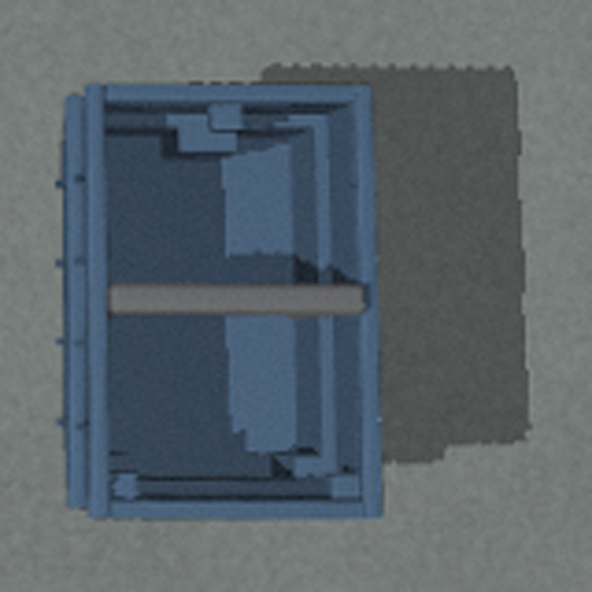

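View pics/t_mat.png

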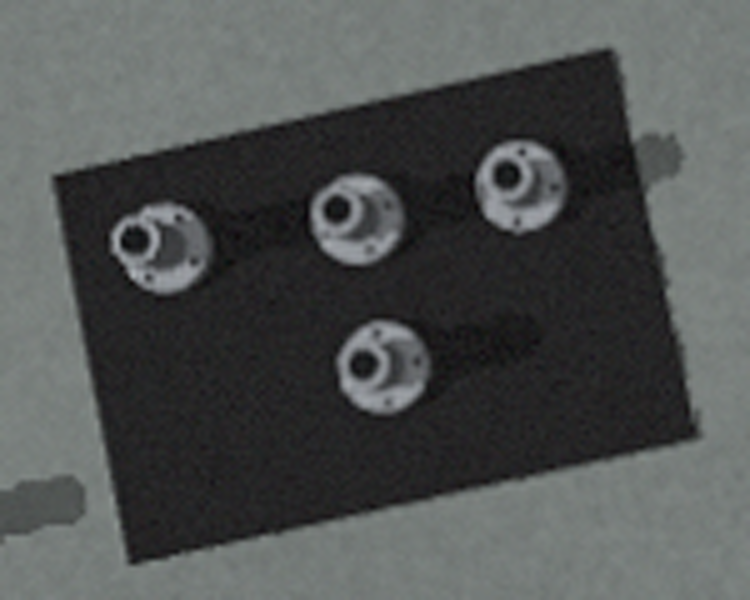

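View pics/s_tote.png

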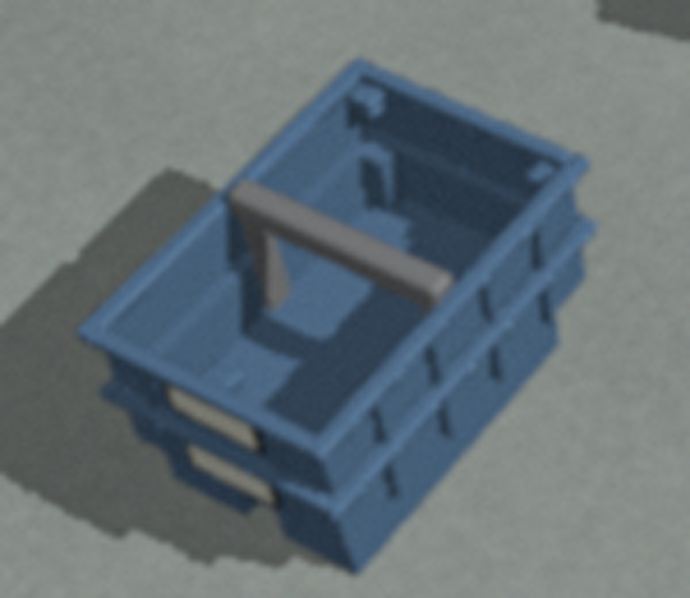

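Run:
```python
from h import *
np.set_printoptions(precision=4,suppress=True)
p=camera_params("top")
f=np.array([(163,248),(357,219),(520,187),(383,367)])/5+[170,185]-.4
b=np.array([(135,240),(338,210),(508,177),(364,364)])/5+[170,185]-.4
print(unproj(p,f,.013));print(unproj(p,b,.060))
c=np.array([(87,86),(371,86),(381,517),(92,517)])/3.7+[410,170]-.4
C=unproj(p,c,.139);print(C, C.mean(0), np.linalg.norm(C-np.roll(C,1,0),axis=1))
bar=np.array([(109,299),(366,299)])/3.7+[410,170]-.4
print(unproj(p,bar,.147))
low=np.array([(67,97),(68,507)])/3.7+[410,170]-.4
print(unproj(p,low,.09))
# caliper, mouse, ball
print(unproj(p,[(240,155),(308,141),(399,140),(439,147),(445,140)],[.016,.007,.007,.005,.075]))
```

```text
[[0.5515 0.3401 0.013 ]
 [0.5631 0.2428 0.013 ]
 [0.5766 0.1618 0.013 ]
 [0.49   0.2309 0.013 ]]
[[0.5517 0.3395 0.06  ]
 [0.5631 0.242  0.06  ]
 [0.5763 0.1612 0.06  ]
 [0.4903 0.2306 0.06  ]]
[[ 0.616  -0.2004  0.139 ]
 [ 0.6116 -0.367   0.139 ]
 [ 0.3622 -0.3587  0.139 ]
 [ 0.3674 -0.1922  0.139 ]] [ 0.4893 -0.2796  0.139 ] [0.2487 0.1667 0.2495 0.1666]
[[ 0.4914 -0.2053  0.147 ]
 [ 0.4872 -0.3532  0.147 ]]
[[ 0.6177 -0.1996  0.09  ]
 [ 0.3689 -0.1894  0.09  ]]
[[ 0.7468  0.243   0.016 ]
 [ 0.7787  0.0728  0.007 ]
 [ 0.7737 -0.1541  0.007 ]
 [ 0.7536 -0.2533  0.005 ]
 [ 0.7506 -0.25    0.075 ]]
```

```bash
cat >> h.py <<'E'
from scipy.spatial.transform import Rotation as Ro
def go(x,y,z,yawdeg):
    s=sense(); a=np.radians(yawdeg)
    R=np.array([[np.cos(a),np.sin(a),0],[np.sin(a),-np.cos(a),0],[0,0,-1]])
    d=(np.array([x,y,z])-s["ee_pos"])*1000
    r=Ro.from_matrix(R@s["eef_rot"].T).as_rotvec(degrees=True)
    print("t",round(s["time"],2),"go",np.round(d,1),np.round(r,2),"F",np.round(s["force"],1),"op",round(s["opening"]*1000,1))
E
python3 -c "
from h import *
go(.489,-.2795,.24,-1.8)"
```

```text
t 0.15 go [272.1 225.3  48.5] [-6.000e-02 -9.000e-02  6.495e+01] F [ 0.5 -0.7 -0.6] op 85.4
```

Call:
play_rows(series=[[0, 0, 48, 0, 0, 10], [55, 45, 48, 0, 0, 20], [110, 90, 48, 0, 0, 30], [165, 135, 48, 0, 0, 40], [220, 180, 48, 0, 0, 50]])

```text
time: 0.78
ee_pos: [0.4114, -0.3451, 0.2393]
eef_rot: [[0.959, -0.283, -0.002], [-0.283, -0.959, 0.0], [-0.002, 0.0, -1.0]]
force: [0.9, -0.5, -0.5]
opening: 0.0851
```

```bash
python3 -c "
from h import *
go(.489,-.2795,.24,-1.8)"
```

```text
t 0.78 go [77.6 65.6  0.7] [-0.   -0.11 14.64] F [ 0.9 -0.5 -0.5] op 85.1
```

Call:
play_rows(series=[[40, 33, 0, 0, 0, 8], [77.5, 65.5, 0, 0, -0.1, 14.6], [77.5, 65.5, 0, 0, -0.1, 14.6], [77.5, 65.5, 0, 0, -0.1, 14.6]])

```text
time: 1.27
ee_pos: [0.4883, -0.2801, 0.2388]
eef_rot: [[0.999, -0.033, -0.002], [-0.033, -0.999, -0.0], [-0.002, 0.0, -1.0]]
force: [-0.4, -1.1, 0.0]
opening: 0.0854
```

```bash
python3 -c "
from h import *
go(.489,-.2795,.118,-1.8)
p=camera_params('wrist');im=camera('wrist');cv2.imwrite('pics/w1.png',im[:,:,::-1])
pts=tote(.489,-.2795,.049,np.radians(-1.8),[(-.009,-.0655,.098),(.009,-.0655,.098),(-.009,.0655,.098),(.009,.0655,.098),(.126,.0845,.09),(.126,-.0845,.09)])
print(proj(p,pts))
"
```

```text
t 1.27 go [   0.7    0.6 -120.8] [ 0.02 -0.1   0.08] F [-0.4 -1.1  0. ] op 85.4
[[316.73324437 309.89551425]
 [341.31135122 309.89074013]
 [314.96308415 125.10287847]
 [343.15298573 125.08434867]
 [521.02123526  96.76737912]
 [491.66255599 326.12396781]]
```

View pics/w1.png

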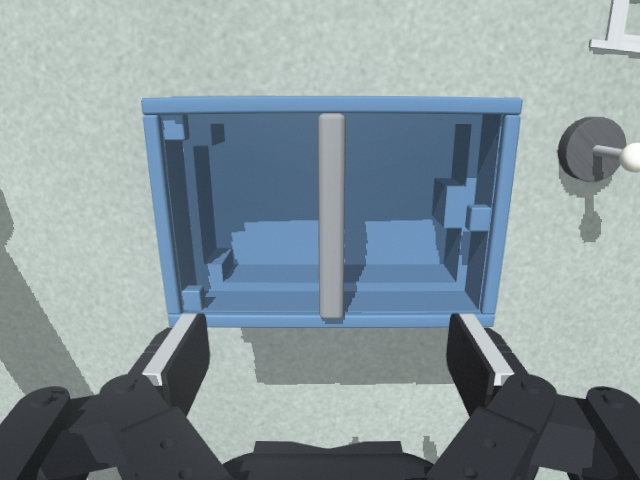

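Call:
play_rows(series=[[1, 0.5, -40, 0, 0, 0], [1, 0.5, -80, 0, 0, 0], [1, 0.5, -110, 0, 0, 0], [1, 0.5, -121, 0, 0, 0], [1, 0.5, -121, 0, 0, 0]], fingers=60, force=60)

```text
time: 1.95
ee_pos: [0.488, -0.2814, 0.1178]
eef_rot: [[0.999, -0.037, -0.003], [-0.037, -0.999, -0.001], [-0.003, 0.001, -1.0]]
force: [0.3, 0.7, 0.7]
opening: 0.0601
```

Call:
play_rows(series=[[0, 0, 0, 0, 0, 0], [0, 0, 0, 0, 0, 0], [0, 0, 0, 0, 0, 0], [0, 0, 0, 0, 0, 0], [0, 0, 0, 0, 0, 0]], fingers=10, force=80)

```text
time: 2.58
ee_pos: [0.488, -0.2814, 0.1179]
eef_rot: [[0.999, -0.037, -0.003], [-0.037, -0.999, -0.001], [-0.003, 0.001, -1.0]]
force: [-0.1, -0.2, -0.1]
opening: 0.0101
```

```bash
python3 -c "
from h import *
for n in ['wrist','scene','top']:
  im=camera(n);cv2.imwrite(f'pics/{n}2.png',im[:,:,::-1])
s=cv2.imread('pics/scene2.png')[:,:,::-1]
crop(s,150,90,330,250,4,'pics/s2.png')
"
```

```text
(no output)
```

View pics/wrist2.png

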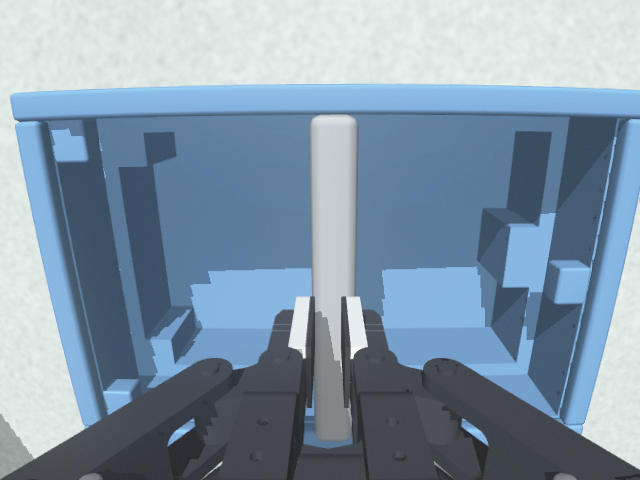

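View pics/s2.png

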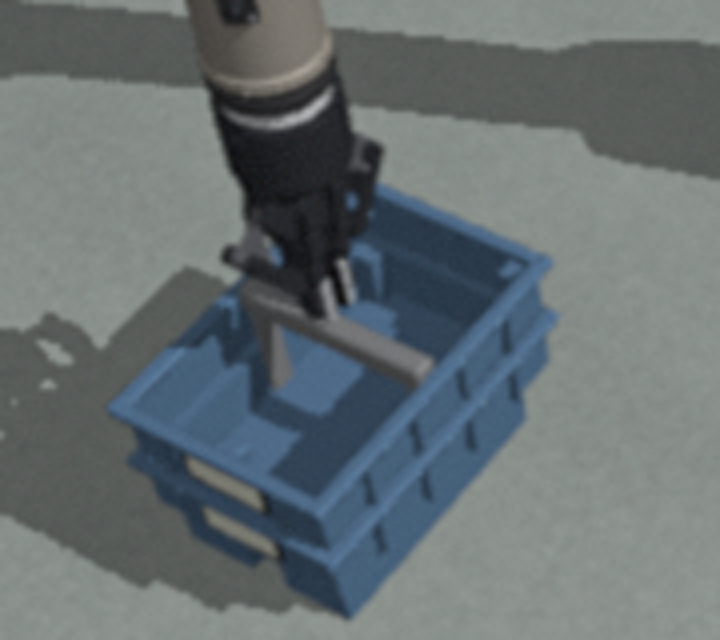

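```bash
python3 -c "
from h import *
s=sense();p=camera_params('wrist');R=s['eef_rot'];e=s['ee_pos']
print(e,s['opening'],s['force'],s['torque'])
for dz in (0,-.019,-.04):
  for y in (-.011,.011):
    print(dz,y,proj(p,[e+R@[a,y,dz] for a in (-.009,-.005,.005,.009)]).round(0).tolist())
pts=tote(.489,-.2795,.049,np.radians(-1.8),[(-.009,-.0655,.098),(.009,-.0655,.098),(-.009,.0655,.098),(.009,.0655,.098),(.126,.0845,.09),(-.126,.0845,.09)])
print(proj(p,pts))
im=cv2.imread('pics/wrist2.png')[:,:,::-1]; crop(im,240,270,440,420,4,'pics/w2c.png')
"
```

```text
[ 0.48795004 -0.28137919  0.11775818] 0.010007241586622573 [ 0.49333243 -0.52129057 -0.11243857] [-0.00469687 -0.00777627 -0.02377021]
0 -0.011 [[309.0, 256.0], [317.0, 256.0], [339.0, 256.0], [347.0, 256.0]]
0 0.011 [[309.0, 299.0], [318.0, 299.0], [338.0, 299.0], [347.0, 299.0]]
-0.019 -0.011 [[307.0, 272.0], [316.0, 272.0], [340.0, 272.0], [349.0, 272.0]]
-0.019 0.011 [[308.0, 318.0], [317.0, 318.0], [339.0, 318.0], [348.0, 318.0]]
-0.04 -0.011 [[304.0, 293.0], [315.0, 293.0], [341.0, 293.0], [352.0, 293.0]]
-0.04 0.011 [[305.0, 344.0], [315.0, 344.0], [341.0, 344.0], [351.0, 344.0]]
[[311.13493014 429.53470676]
 [350.15792872 429.43611529]
 [304.76234912 136.80447631]
 [354.85788998 136.58480564]
 [655.82356462  89.29765541]
 [  4.25637372  92.25531764]]
```

View pics/w2c.png

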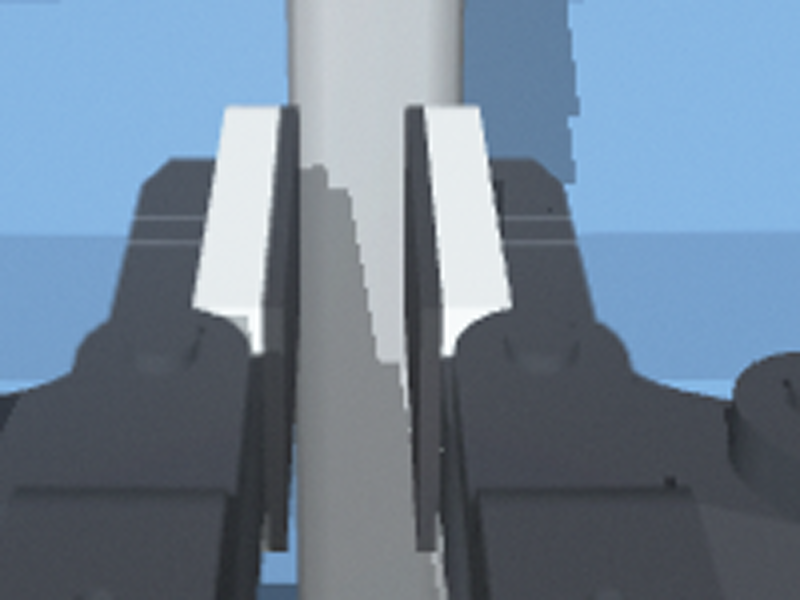

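```bash
python3 -c "
from h import *
s=sense();R=s['eef_rot'];e=s['ee_pos']
print(sense())
p=camera_params('scene')
for dz in (0,-.02,-.04,-.06): print(dz,proj(p,[e+R@[a,y,dz] for a in (-.008,.008) for y in (-.011,.011)]).round(1).tolist())
s=cv2.imread('pics/scene2.png')[:,:,::-1]
crop(s,200,130,270,190,10,'pics/s2b.png')
"
```

```text
{'time': 2.725, 'joint_positions': array([ 0.7322097 ,  0.41248569, -0.32853358,  1.57802498,  0.14247778,
        1.17670409,  0.33756176]), 'dq': array([ 0.00061622,  0.00085153, -0.00033004, -0.00166199, -0.00130322,
        0.00205398,  0.0031679 ]), 'effort': array([-4.44801059e-03, -4.01825809e+01, -3.02910380e+00, -2.17717087e+01,
        1.88012532e-02,  1.29238277e-02, -4.33890662e-06]), 'ee_pos': array([ 0.48795004, -0.28137919,  0.11775818]), 'eef_rot': array([[ 9.99325221e-01, -3.66298059e-02, -2.71275059e-03],
       [-3.66318658e-02, -9.99328573e-01, -7.13575711e-04],
       [-2.68479103e-03,  8.12467320e-04, -9.99996066e-01]]), 'force': array([ 0.49333243, -0.52129057, -0.11243857]), 'torque': array([-0.00469687, -0.00777627, -0.02377021]), 'opening': 0.010007241586622573}
0 [[241.2, 176.9], [234.6, 173.7], [237.5, 180.9], [230.8, 177.6]]
-0.02 [[240.0, 171.6], [233.2, 168.4], [236.2, 175.6], [229.4, 172.3]]
-0.04 [[238.7, 166.2], [231.8, 163.0], [234.8, 170.2], [227.9, 166.9]]
-0.06 [[237.3, 160.6], [230.4, 157.4], [233.4, 164.6], [226.5, 161.3]]
```

View pics/s2b.png

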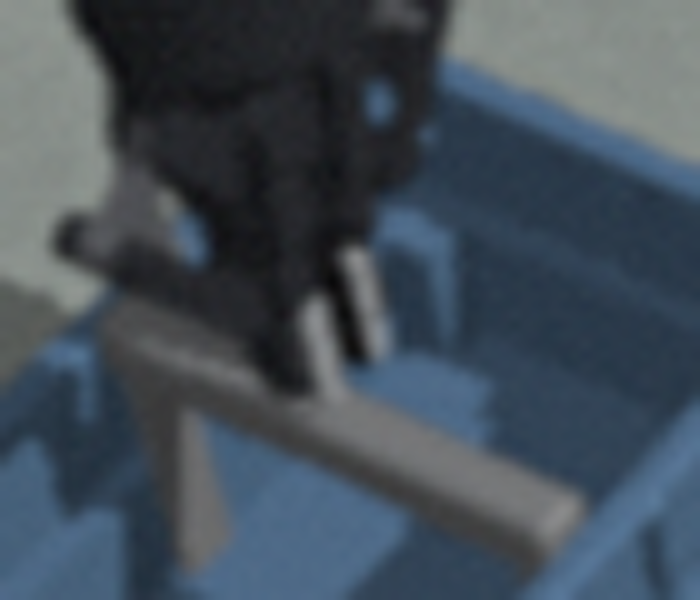

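Call:
play_rows(series=[[2, 1.5, 0, 0, -0.1, 0.3], [2, 1.5, 0, 0, -0.1, 0.3], [2, 1.5, -15, 0, -0.1, 0.3], [2, 1.5, -30, 0, -0.1, 0.3], [2, 1.5, -43, 0, -0.1, 0.3]], fingers=60)

```text
time: 3.35
ee_pos: [0.489, -0.2796, 0.0729]
eef_rot: [[0.999, -0.032, -0.003], [-0.032, -1.0, 0.0], [-0.003, -0.0, -1.0]]
force: [-0.3, 0.3, 0.2]
opening: 0.0603
```

Call:
play_rows(series=[[0, 0, 0, 0, 0, 0], [0, 0, 0, 0, 0, 0], [0, 0, 0, 0, 0, 0], [0, 0, 0, 0, 0, 0], [0, 0, 0, 0, 0, 0]], fingers=10, force=80)

```text
time: 3.98
ee_pos: [0.4896, -0.2797, 0.0733]
eef_rot: [[1.0, -0.031, -0.002], [-0.031, -1.0, -0.0], [-0.002, 0.0, -1.0]]
force: [0.9, -0.3, 0.7]
opening: 0.0173
```

```bash
python3 -c "
from h import *
go(.490,-.28,.08,-1.8)
for n in ['wrist']:
  im=camera(n);cv2.imwrite(f'pics/{n}3.png',im[:,:,::-1])
"
```

```text
t 3.98 go [ 0.4 -0.3  6.7] [ 0.01 -0.09 -0.  ] F [ 0.9 -0.3  0.7] op 17.3
```

View pics/wrist3.png

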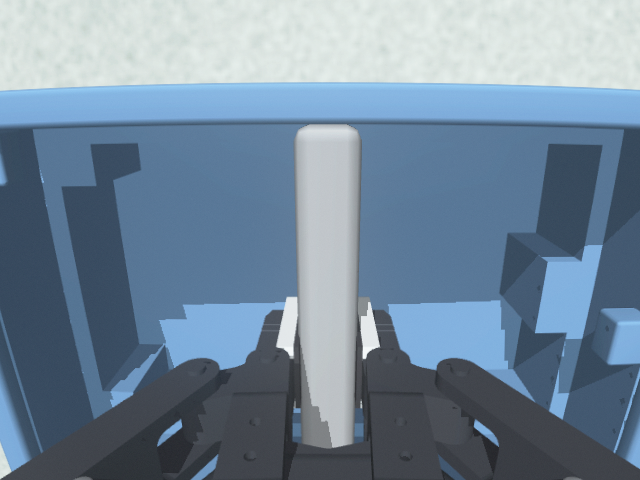

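Call:
play_rows(series=[[0, 0, 5, 0, 0, 0], [0, 0, 15, 0, 0, 0], [0, 0, 25, 0, 0, 0], [0, 0, 35, 0, 0, 0], [0, 0, 35, 0, 0, 0]])

```text
time: 4.65
ee_pos: [0.4906, -0.2802, 0.1098]
eef_rot: [[1.0, -0.031, 0.001], [-0.031, -1.0, -0.002], [0.001, 0.002, -1.0]]
force: [-0.4, 0.8, -3.9]
opening: 0.0171
```

```bash
python3 -c "
from h import *
go(.490,-.28,.19,-1.8)
for n in ['scene']:
  im=camera(n);cv2.imwrite(f'pics/{n}4.png',im[:,:,::-1]);crop(im,150,90,330,250,4,'pics/s4.png')
"
```

```text
t 4.65 go [-0.6  0.2 80.2] [0.1  0.05 0.  ] F [-0.4  0.8 -3.9] op 17.1
```

View pics/s4.png

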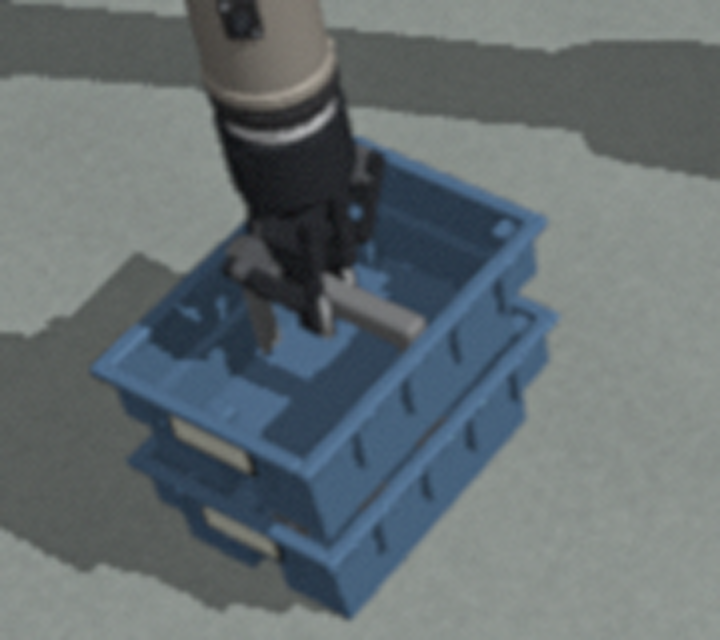

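Call:
play_rows(series=[[0, 0, 25, 0, 0, 0], [0, 0, 50, 0, 0, 0], [0, 0, 75, 0, 0, 0], [0, 30, 80, 0, 0, 0], [0, 65, 80, 0, 0, 0]])

```text
time: 5.32
ee_pos: [0.49, -0.215, 0.1892]
eef_rot: [[0.999, -0.034, 0.0], [-0.034, -0.999, -0.001], [0.0, 0.001, -1.0]]
force: [0.5, 1.3, -3.8]
opening: 0.0169
```

Call:
play_rows(series=[[0, 35, 0, 0, 0, 0], [0, 70, 0, 0, 0, 0], [0, 105, 0, 0, 0, 0], [0, 140, 0, 0, 0, 0], [0, 165, 0, 0, 0, 0]])

```text
time: 5.95
ee_pos: [0.4893, -0.0477, 0.1888]
eef_rot: [[1.0, -0.031, -0.001], [-0.031, -1.0, -0.0], [-0.001, 0.0, -1.0]]
force: [1.5, 0.7, -3.6]
opening: 0.0174
```

```bash
python3 -c "
from h import *
go(.490,-.05,.0243,-1.8)
"
```

```text
t 5.95 go [   0.7   -2.3 -164.5] [ 0.03 -0.05  0.  ] F [ 1.5  0.7 -3.6] op 17.4
```

Call:
play_rows(series=[[0, 0, -40, 0, 0, 0], [0, 0, -80, 0, 0, 0], [0, 0, -120, 0, 0, 0], [0, 0, -145, 0, 0, 0], [0, 0, -155, 0, 0, 0]])

```text
time: 6.58
ee_pos: [0.4874, -0.0476, 0.032]
eef_rot: [[0.999, -0.031, -0.005], [-0.031, -1.0, 0.0], [-0.005, 0.0, -1.0]]
force: [0.5, -0.8, -3.8]
opening: 0.0174
```

Call:
play_rows(series=[[0, 0, -4, 0, 0, 0], [0, 0, -8, 0, 0, 0], [0, 0, -10, 0, 0, 0], [0, 0, -10, 0, 0, 0]])

```text
time: 7.08
ee_pos: [0.4884, -0.0478, 0.0243]
eef_rot: [[1.0, -0.031, -0.003], [-0.031, -1.0, -0.001], [-0.003, 0.001, -1.0]]
force: [-3.6, 0.3, 6.0]
opening: 0.017
```

Call:
play_rows(series=[[0, 0, 1, 0, 0, 0], [0, 0, 1, 0, 0, 0], [0, 0, 20, 0, 0, 0], [0, 0, 60, 0, 0, 0], [0, 0, 110, 0, 0, 0]], fingers=60)

```text
time: 7.7
ee_pos: [0.4878, -0.0478, 0.1349]
eef_rot: [[0.999, -0.031, -0.004], [-0.031, -1.0, -0.001], [-0.004, 0.001, -1.0]]
force: [1.1, -0.6, -0.7]
opening: 0.0595
```

Call:
play_rows(series=[[0, 30, 20, 0, 0, 0], [0, 80, 40, 0, 0, 0], [0, 140, 40, 0, 0, 0], [0, 200, 40, 0, 0, 0], [0, 200, 40, 0, 0, 0]])

```text
time: 8.32
ee_pos: [0.4864, 0.1601, 0.1758]
eef_rot: [[1.0, -0.019, -0.003], [-0.019, -1.0, 0.004], [-0.003, -0.004, -1.0]]
force: [-0.9, -0.2, -0.1]
opening: 0.0595
```

```bash
python3 -c "
from h import *
go(.551,.340,.1,-1.8)
for n in ['wrist','top']:
  im=camera(n);cv2.imwrite(f'pics/{n}5.png',im[:,:,::-1])
"
```

```text
t 8.32 go [ 64.6 179.9 -75.8] [-0.25 -0.19 -0.71] F [-0.9 -0.2 -0.1] op 59.5
```

View pics/wrist5.png

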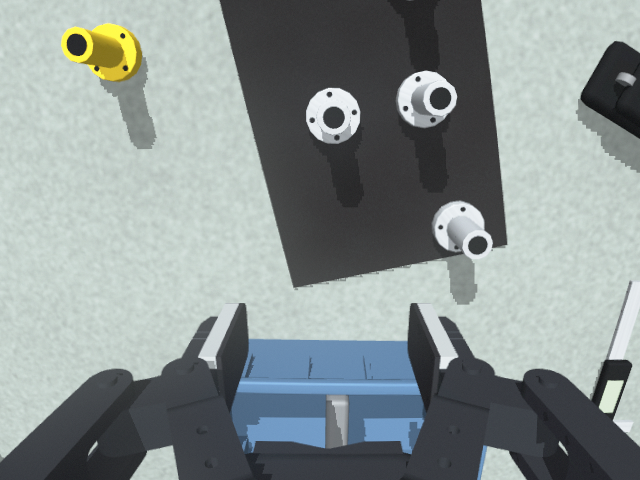

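View pics/top5.png

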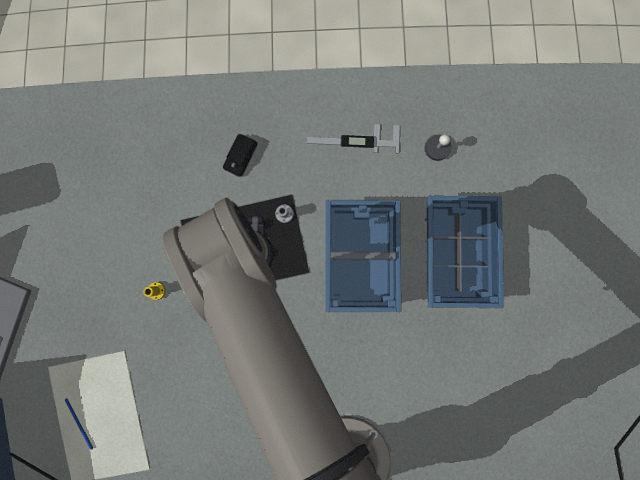

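Run:
```python
from h import *
np.set_printoptions(precision=4,suppress=True)
p=camera_params("wrist")
print(unproj(p,[(334,117),(441,97.5),(478,245)],.06))
print(unproj(p,[(333,115),(425,99),(459,228)],.013))
t=cv2.imread("pics/top5.png")[:,:,::-1]
crop(t,415,185,515,315,4.6,"pics/t5.png")
crop(t,315,190,415,320,4.6,"pics/t5e.png")
p=camera_params("top")
for c in (.4893,):
  print(proj(p,tote(.4893,-.2796,0,np.radians(-1.8),[(.126,.0845,.09),(.126,-.0845,.09),(-.126,-.0845,.09),(-.126,.0845,.09),(-.0335,0,.049),(.0335,0,.049),(.107,0,.049),(-.107,0,.049)])))
```

```text
[[0.4937 0.2232 0.06  ]
 [0.5672 0.2346 0.06  ]
 [0.6008 0.1271 0.06  ]]
[[0.4934 0.2235 0.013 ]
 [0.5666 0.2341 0.013 ]
 [0.6002 0.1266 0.013 ]]
[[427.4864 195.7391]
 [501.5507 196.0866]
 [504.2091 307.9607]
 [428.8324 307.8878]
 [460.6785 266.4678]
 [460.1891 237.8298]
 [459.5552 206.7348]
 [461.1138 298.1435]]
```

View pics/t5.png

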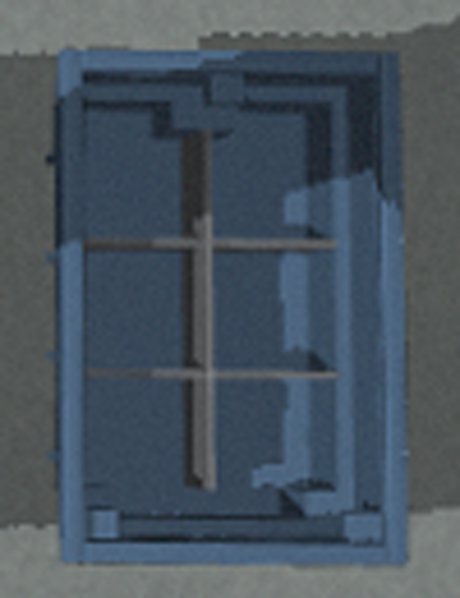

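View pics/t5e.png

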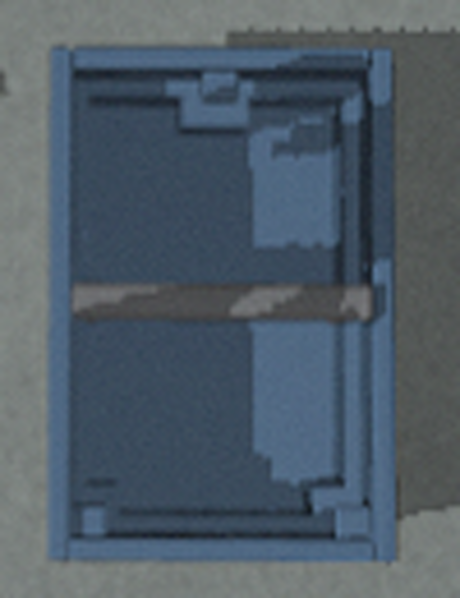

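Call:
play_rows(series=[[15, 45, -20, -0.2, -0.2, -0.7], [35, 95, -45, -0.2, -0.2, -0.7], [55, 145, -65, -0.2, -0.2, -0.7], [64.5, 180, -76, -0.2, -0.2, -0.7], [64.5, 180, -76, -0.2, -0.2, -0.7]], fingers=50)

```text
time: 9.05
ee_pos: [0.5517, 0.3341, 0.0968]
eef_rot: [[0.999, -0.04, -0.004], [-0.04, -0.999, -0.004], [-0.003, 0.005, -1.0]]
force: [-0.3, 0.0, 0.9]
opening: 0.0503
```

Call:
play_rows(series=[[0, 0, 0, 0, 0, 0], [0, 0, 0, 0, 0, 0]])

```text
time: 9.3
ee_pos: [0.5528, 0.3315, 0.0971]
eef_rot: [[0.999, -0.043, -0.003], [-0.043, -0.999, -0.006], [-0.002, 0.006, -1.0]]
force: [-0.8, 0.5, -0.7]
opening: 0.0496
```

```bash
python3 -c "
from h import *
p=camera_params('wrist')
im=camera('wrist');cv2.imwrite('pics/w6.png',im[:,:,::-1])
print(p['eye'],camera_params('wrist')['eye'])
go(.551,.340,-.006,-1.8)
print(proj(p,[(.5515,.340,.06),(.5515,.34,.014),(.563,.2424,.06)]))
"
```

```text
[0.55636471 0.410701   0.2791095 ] [0.5562039  0.41099952 0.27936731]
t 9.35 go [  -1.7    8.2 -103.4] [ 0.32 -0.13  0.64] F [ 0.7 -0.2  0.3] op 49.7
[[325.01350852 236.65616083]
 [325.56591355 215.1143096 ]
 [350.13207266 383.17724008]]
```

View pics/w6.png

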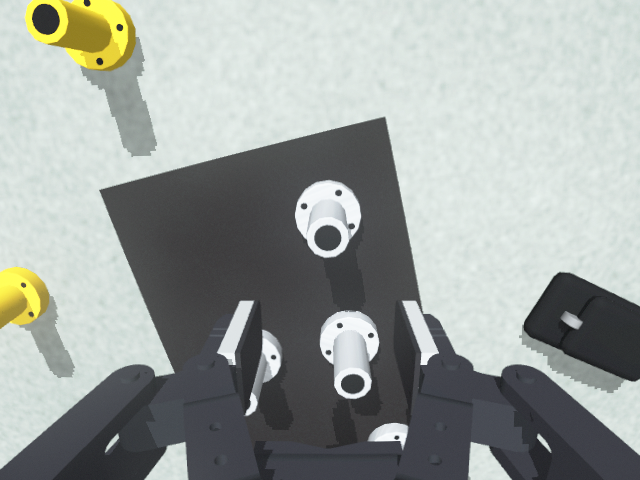

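Call:
play_rows(series=[[-1, 8, -15, 0.3, 0, 0.6], [-1, 8, -30, 0.3, 0, 0.6], [-1, 8, -45, 0.3, 0, 0.6], [-1, 8, -45, 0.3, 0, 0.6]])

```text
time: 9.85
ee_pos: [0.5503, 0.3384, 0.0498]
eef_rot: [[0.999, -0.032, -0.006], [-0.032, -0.999, -0.003], [-0.006, 0.003, -1.0]]
force: [-0.1, -0.1, -0.1]
opening: 0.0498
```

```bash
python3 -c "
from h import *
p=camera_params('wrist')
im=camera('wrist');cv2.imwrite('pics/w7.png',im[:,:,::-1])
go(.552,.3395,-.006,-1.8)
s=sense();print(proj(p,[(.552,.3395,.06),s['ee_pos']+[0,0,.041],s['ee_pos']+[.025,0,.047],s['ee_pos']+[-.025,0,.047]]))
"
```

```text
t 9.9 go [  0.9   0.3 -57. ] [ 0.1  -0.25  0.03] F [0.2 0.6 0.5] op 50.1
[[331.57846656 284.65551821]
 [329.39969232 320.49320532]
 [397.9853641  326.73041587]
 [261.09575737 330.12632091]]
```

View pics/w7.png

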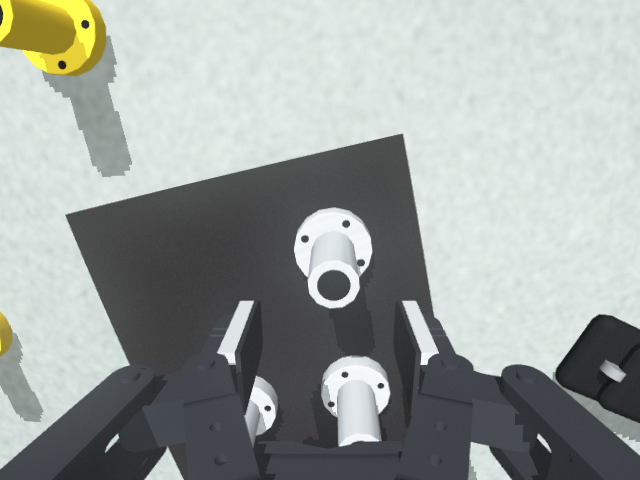

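Call:
play_rows(series=[[2, 0.5, -20, 0, -0.2, 0], [2, 0.5, -40, 0, -0.2, 0], [2, 0.5, -55, 0, -0.2, 0], [2, 0.5, -57, 0, -0.2, 0], [2, 0.5, -57, 0, -0.2, 0]])

```text
time: 10.52
ee_pos: [0.5533, 0.34, -0.0057]
eef_rot: [[0.999, -0.032, -0.0], [-0.032, -0.999, -0.001], [-0.0, 0.001, -1.0]]
force: [-0.1, 0.1, -0.0]
opening: 0.0499
```

Call:
play_rows(series=[[0, 0, 0, 0, 0, 0], [0, 0, 0, 0, 0, 0], [0, 0, 0, 0, 0, 0], [0, 0, 0, 0, 0, 0]], fingers=15, force=60)

```text
time: 11.02
ee_pos: [0.5538, 0.3406, -0.0046]
eef_rot: [[0.999, -0.032, 0.001], [-0.032, -0.999, -0.0], [0.001, 0.0, -1.0]]
force: [-0.7, -0.3, 5.3]
opening: 0.0223
```

```bash
python3 -c "
from h import *
p=camera_params('wrist')
im=camera('wrist');cv2.imwrite('pics/w8.png',im[:,:,::-1])
go(.552,.3395,.1,-1.8)
"
```

```text
t 11.07 go [ -1.8  -1.1 104.6] [0.01 0.05 0.03] F [-1.8 -0.   5.6] op 22.3
```

View pics/w8.png

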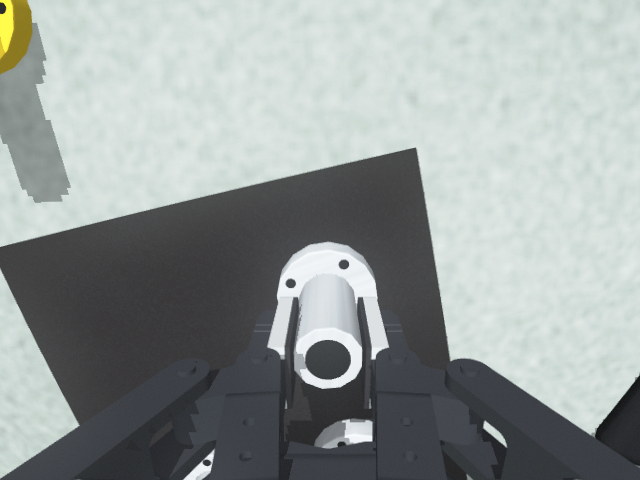

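Call:
play_rows(series=[[0, 0, 25, 0, 0, 0], [0, 0, 60, 0, 0, 0], [0, 0, 100, 0, 0, 0], [0, -30, 135, 0, 0, 0], [0, -75, 140, 0, 0, 0]])

```text
time: 11.7
ee_pos: [0.5543, 0.2681, 0.1377]
eef_rot: [[1.0, -0.028, 0.005], [-0.028, -1.0, 0.004], [0.005, -0.004, -1.0]]
force: [0.4, -0.7, -2.6]
opening: 0.0222
```

```bash
cat >> h.py <<'E'
CELL={0:(-.069,-.0335),1:(0,-.0335),2:(.069,-.0335),3:(-.069,.0335),4:(0,.0335),5:(.069,.0335)}
T=(.4897,-.2795,-1.8)
def cell(k):
    return tote(T[0],T[1],0,np.radians(T[2]),[(*CELL[k],0)])[0][:2]
E
python3 -c "
from h import *
for k in CELL: print(k,cell(k))
go(*cell(0),.13,-1.8)
"
```

```text
0 [ 0.41968179 -0.31081613]
1 [ 0.48864774 -0.31298347]
2 [ 0.55761369 -0.31515081]
3 [ 0.42178631 -0.24384919]
4 [ 0.49075226 -0.24601653]
5 [ 0.55971821 -0.24818387]
t 11.7 go [-134.6 -578.9   -7.7] [-0.22  0.27 -0.19] F [ 0.4 -0.7 -2.6] op 22.2
```

Call:
play_rows(series=[[-10, -40, 0, 0, 0, 0], [-22, -95, 0, 0, 0, 0], [-35, -150, 0, 0, 0, 0], [-48, -205, 0, 0, 0, 0], [-60, -260, 0, 0, 0, 0]])

```text
time: 12.32
ee_pos: [0.4928, 0.0059, 0.1366]
eef_rot: [[1.0, -0.028, 0.003], [-0.028, -1.0, 0.003], [0.003, -0.003, -1.0]]
force: [2.1, -0.8, -2.8]
opening: 0.0222
```

Call:
play_rows(series=[[-12, -50, 0, 0, 0, 0], [-25, -105, 0, 0, 0, 0], [-38, -160, 0, 0, 0, 0], [-50, -215, 0, 0, 0, 0], [-60, -260, 0, 0, 0, 0]])

```text
time: 12.95
ee_pos: [0.4308, -0.2566, 0.1356]
eef_rot: [[1.0, -0.031, 0.001], [-0.031, -1.0, 0.003], [0.001, -0.004, -1.0]]
force: [0.4, -0.7, -1.5]
opening: 0.0222
```

```bash
python3 -c "
from h import *
go(*cell(0),.07,-1.8)
"
```

```text
t 12.95 go [-11.1 -54.2 -65.6] [-0.2   0.06 -0.05] F [ 0.4 -0.7 -1.5] op 22.2
```

Call:
play_rows(series=[[-6, -30, 0, -0.2, 0, 0], [-11, -54, 0, -0.2, 0, 0], [-11, -54, -20, -0.2, 0, 0], [-11, -54, -40, -0.2, 0, 0], [-11, -54, -40, -0.2, 0, 0]])

```text
time: 13.58
ee_pos: [0.4172, -0.3092, 0.0929]
eef_rot: [[1.0, -0.031, -0.004], [-0.031, -1.0, 0.004], [-0.004, -0.004, -1.0]]
force: [-1.0, -0.6, -3.0]
opening: 0.0219
```

```bash
python3 -c "
from h import *
go(*cell(0),-.0026,-1.8)
p=camera_params('wrist')
im=camera('wrist');cv2.imwrite('pics/w9.png',im[:,:,::-1])
q=[(-.126,-.0845,.09),(-.126,.0845,.09),(.126,.0845,.09),(-.0335,0,.049),(.0335,0,.049),(-.069,.0335,.004)]
print(proj(p,tote(T[0],T[1],0,np.radians(T[2]),q)).round(0).tolist())
"
```

```text
t 13.57 go [  2.4  -1.6 -95.5] [-0.22 -0.25 -0.04] F [-1.  -0.6 -3. ] op 21.9
[[224.0, 367.0], [196.0, 11.0], [761.0, 35.0], [397.0, 193.0], [516.0, 194.0], [333.0, 127.0]]
```

View pics/w9.png

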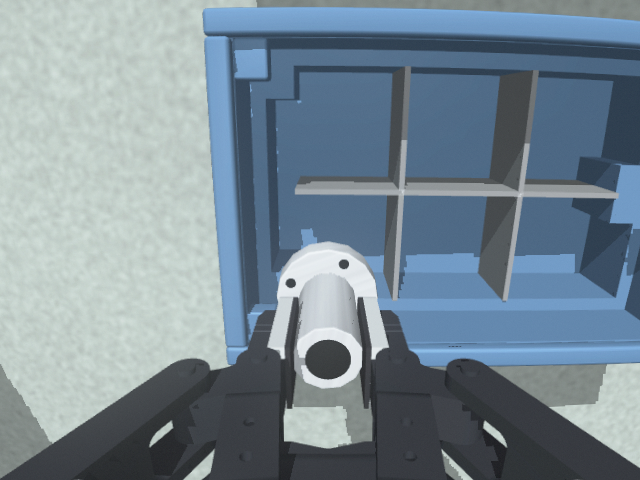

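Call:
play_rows(series=[[2.4, -1.6, -10, -0.2, -0.2, 0], [2.4, -1.6, -10, -0.2, -0.2, 0], [2.4, -1.6, -10, -0.2, -0.2, 0]])

```text
time: 14.0
ee_pos: [0.4211, -0.3115, 0.0846]
eef_rot: [[1.0, -0.03, 0.002], [-0.03, -1.0, -0.002], [0.002, 0.002, -1.0]]
force: [-0.3, 0.6, -1.5]
opening: 0.022
```

```bash
python3 -c "
from h import *
camera('top')
go(*cell(0),-.0026,-1.8)
p=camera_params('wrist')
im=camera('wrist');cv2.imwrite('pics/w10.png',im[:,:,::-1])
q=[(-.126,-.0845,.09),(-.126,.0845,.09),(.126,.0845,.09),(-.0335,0,.049),(.0335,0,.049),(-.069,.0335,.004)]
print(proj(p,tote(T[0],T[1],0,np.radians(T[2]),q)).round(0).tolist())
s=sense();print(proj(p,s['ee_pos']+[0,0,.0646]),np.abs(s['dq']).max())
"
```

```text
t 14.05 go [ -1.6   0.8 -87.3] [ 0.11  0.14 -0.05] F [ 0.1  0.1 -2.7] op 22.2
[[212.0, 373.0], [178.0, -0.0], [769.0, 27.0], [392.0, 192.0], [515.0, 192.0], [325.0, 123.0]]
[[328.66831633 355.91137249]] 0.0016107156343485355
```

View pics/w10.png

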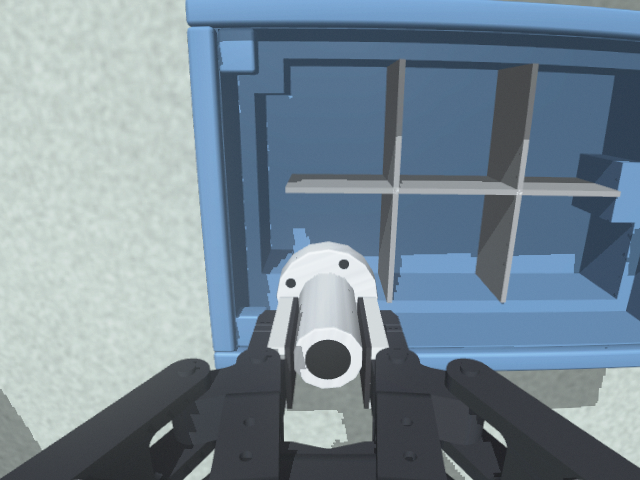

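Call:
play_rows(series=[[-0.5, 2.5, -20, 0.1, 0.1, 0], [-0.5, 2.5, -45, 0.1, 0.1, 0], [-0.5, 2.5, -70, 0.1, 0.1, 0], [-0.5, 2.5, -80, 0.1, 0.1, 0], [-0.5, 2.5, -82, 0.1, 0.1, 0]])

```text
time: 14.72
ee_pos: [0.4207, -0.3091, 0.0026]
eef_rot: [[1.0, -0.031, 0.0], [-0.031, -1.0, -0.0], [0.0, 0.0, -1.0]]
force: [-0.0, -0.6, -1.5]
opening: 0.0219
```

Call:
play_rows(series=[[0, 0, -2, 0, 0, 0], [0, 0, -3, 0, 0, 0], [0, 0, -4, 0, 0, 0], [0, 0, -4, 0, 0, 0]])

```text
time: 15.22
ee_pos: [0.421, -0.3093, -0.0011]
eef_rot: [[1.0, -0.03, 0.001], [-0.03, -1.0, -0.0], [0.001, 0.0, -1.0]]
force: [0.2, -0.6, -1.6]
opening: 0.0222
```

Call:
play_rows(series=[[0, 0, -1, 0, 0, 0], [0, 0, -2, 0, 0, 0], [0, 0, -3, 0, 0, 0], [0, 0, -3, 0, 0, 0]])

```text
time: 15.72
ee_pos: [0.4217, -0.3096, -0.0027]
eef_rot: [[1.0, -0.03, 0.002], [-0.03, -1.0, -0.001], [0.002, 0.001, -1.0]]
force: [-0.7, -0.3, 6.5]
opening: 0.0226
```

Call:
play_rows(series=[[0, 0, 1, 0, 0, 0], [0, 0, 1, 0, 0, 0], [0, 0, 10, 0, 0, 0], [0, 0, 40, 0, 0, 0], [0, 0, 90, 0, 0, 0]], fingers=32)

```text
time: 16.35
ee_pos: [0.4178, -0.3085, 0.086]
eef_rot: [[0.999, -0.031, -0.006], [-0.031, -1.0, 0.003], [-0.006, -0.002, -1.0]]
force: [0.3, -0.5, -0.9]
opening: 0.0316
```

```bash
sed -i 's/^T=.*/T=(.4912,-.2777,-1.8)/' h.py; python3 -c "
from h import *
p=camera_params('wrist')
im=camera('wrist');cv2.imwrite('pics/w11.png',im[:,:,::-1])
im=camera('top');cv2.imwrite('pics/t11.png',im[:,:,::-1])
crop(im,160,180,320,300,5,'pics/t11c.png')
go(.59,.13,.14,-1.8)
"
```

```text
t 16.45 go [166.  442.1  47.7] [ 0.43  0.47 -0.01] F [ 0.7 -0.5  0.3] op 32.1
```

View pics/w11.png

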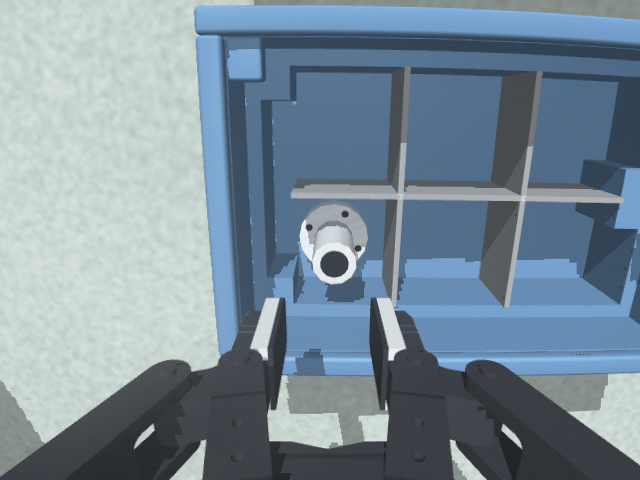

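View pics/t11c.png

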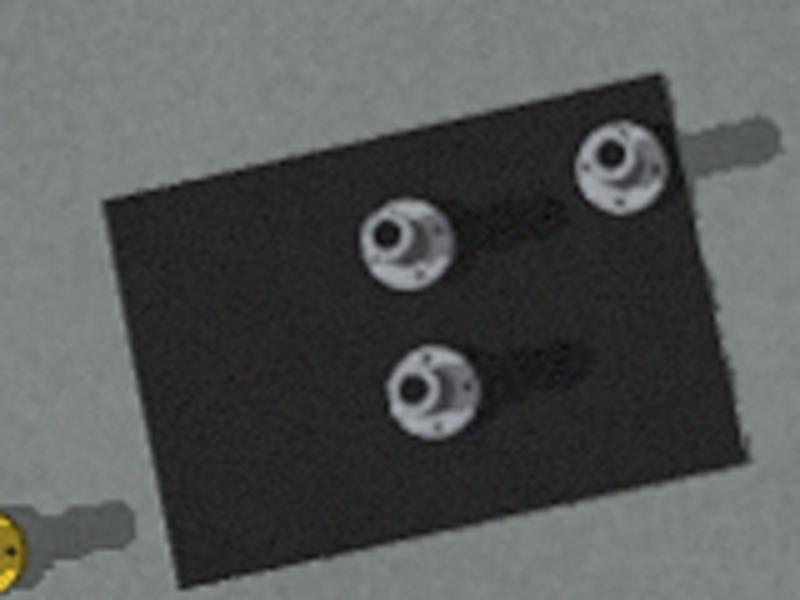

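```bash
python3 -c "
from h import *
np.set_printoptions(precision=4,suppress=True)
p=camera_params('top')
print(unproj(p,np.array([(622,168),(408,244),(434,391)])/5+[160,180]-.4,.013))
print(unproj(p,np.array([(611,154),(388,234),(413,390)])/5+[160,180]-.4,.06))
go(.597,.134,.14,-1.8)
"
```

```text
[[0.5976 0.1358 0.013 ]
 [0.5631 0.2423 0.013 ]
 [0.4905 0.2304 0.013 ]]
[[0.5982 0.1358 0.06  ]
 [0.5635 0.242  0.06  ]
 [0.4899 0.231  0.06  ]]
t 16.45 go [173.  446.1  47.7] [ 0.43  0.47 -0.01] F [ 0.7 -0.5  0.3] op 32.1
```

Call:
play_rows(series=[[10, 20, 45, 0.4, 0.4, 0], [30, 75, 48, 0.4, 0.4, 0], [50, 130, 48, 0.4, 0.4, 0], [72, 185, 48, 0.4, 0.4, 0], [95, 240, 48, 0.4, 0.4, 0]], fingers=50)

```text
time: 17.08
ee_pos: [0.5176, -0.0715, 0.1396]
eef_rot: [[0.999, -0.033, -0.002], [-0.033, -0.999, -0.002], [-0.002, 0.002, -1.0]]
force: [1.3, -1.1, -0.2]
opening: 0.0502
```

Call:
play_rows(series=[[22, 55, 0, 0, 0, 0], [44, 110, 0, 0, 0, 0], [64, 160, -5, 0, 0, 0], [80, 205, -25, 0, 0, 0], [80, 205, -45, 0, 0, 0]])

```text
time: 17.7
ee_pos: [0.5958, 0.1394, 0.0931]
eef_rot: [[1.0, -0.024, -0.005], [-0.024, -1.0, 0.001], [-0.005, -0.001, -1.0]]
force: [-0.3, -1.4, -0.6]
opening: 0.0497
```

Call:
play_rows(series=[[0, 0, 0, 0, 0, 0], [0, 0, 0, 0, 0, 0]])

```text
time: 17.95
ee_pos: [0.5953, 0.1386, 0.093]
eef_rot: [[1.0, -0.025, -0.006], [-0.025, -1.0, 0.0], [-0.006, 0.0, -1.0]]
force: [0.3, -0.3, -1.0]
opening: 0.0502
```

```bash
cat >> h.py <<'E'
def look(fn,pts,x,y,z,yaw=-1.8):
    p=camera_params('wrist'); go(x,y,z,yaw)
    im=camera('wrist');cv2.imwrite(fn,im[:,:,::-1]); print(proj(p,pts).round(1).tolist())
E
python3 -c "
from h import *
look('pics/w12.png',[(.599,.136,.06),(.599,.136,.014)],.599,.136,-.006)
"
```

```text
t 17.95 go [  3.7  -2.6 -99. ] [-0.01 -0.36 -0.36] F [ 0.3 -0.3 -1. ] op 50.2
[[335.0, 258.4], [334.3, 233.7]]
```

View pics/w12.png

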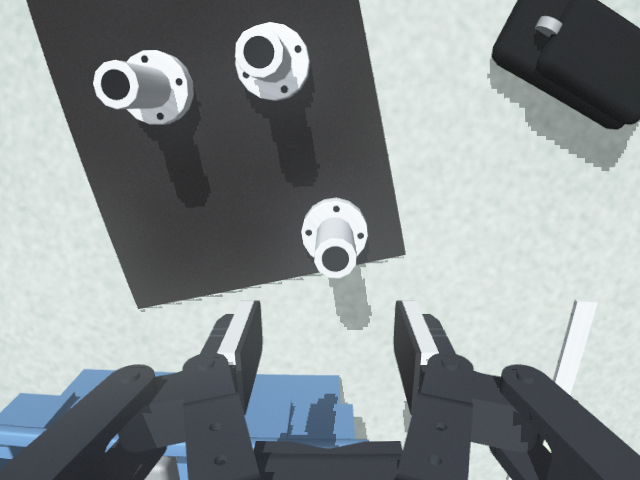

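Call:
play_rows(series=[[3.7, -2.6, -25, 0, -0.3, -0.3], [3.7, -2.6, -60, 0, -0.3, -0.3], [3.7, -2.6, -90, 0, -0.3, -0.3], [3.7, -2.6, -99, 0, -0.3, -0.3], [3.7, -2.6, -99, 0, -0.3, -0.3]])

```text
time: 18.62
ee_pos: [0.6002, 0.1353, -0.0046]
eef_rot: [[0.999, -0.032, 0.001], [-0.032, -0.999, 0.0], [0.001, -0.0, -1.0]]
force: [0.6, -0.1, 0.3]
opening: 0.0499
```

Call:
play_rows(series=[[0, 0, 0, 0, 0, 0], [0, 0, 0, 0, 0, 0], [0, 0, 0, 0, 0, 0], [0, 0, 0, 0, 0, 0]], fingers=15)

```text
time: 19.12
ee_pos: [0.6017, 0.1357, -0.0026]
eef_rot: [[0.999, -0.032, 0.004], [-0.032, -0.999, 0.001], [0.004, -0.001, -1.0]]
force: [-2.0, -1.0, 7.1]
opening: 0.0223
```

Call:
play_rows(series=[[0, 0, 25, 0, 0, 0], [0, 0, 60, 0, 0, 0], [0, 0, 100, 0, 0, 0], [0, 0, 140, 0, 0, 0], [0, -30, 142, 0, 0, 0]])

```text
time: 19.75
ee_pos: [0.6034, 0.1113, 0.1437]
eef_rot: [[1.0, -0.025, 0.012], [-0.025, -1.0, 0.006], [0.012, -0.007, -1.0]]
force: [0.7, 0.2, -2.6]
opening: 0.0222
```

```bash
python3 -c "
from h import *
go(*cell(2),.13,-1.8)
"
```

```text
t 19.75 go [ -44.3 -424.6  -13.7] [-0.36  0.7  -0.35] F [ 0.7  0.2 -2.6] op 22.2
```

Call:
play_rows(series=[[-5, -40, 0, 0, 0, 0], [-10, -95, 0, 0, 0, 0], [-16, -150, 0, -0.2, 0.3, -0.2], [-22, -205, 0, -0.3, 0.6, -0.3], [-28, -260, 0, -0.3, 0.6, -0.3]])

```text
time: 20.38
ee_pos: [0.5747, -0.1503, 0.1433]
eef_rot: [[1.0, -0.03, 0.001], [-0.03, -1.0, 0.001], [0.001, -0.001, -1.0]]
force: [0.6, 0.3, -1.9]
opening: 0.0219
```

Call:
play_rows(series=[[-5, -45, 0, 0, 0, 0], [-10, -90, 0, 0, 0, 0], [-14, -130, -5, 0, 0, 0], [-16, -160, -20, 0, 0, 0], [-16, -160, -40, 0, 0, 0]])

```text
time: 21.0
ee_pos: [0.5569, -0.3159, 0.1023]
eef_rot: [[0.999, -0.037, 0.0], [-0.037, -0.999, -0.002], [0.0, 0.002, -1.0]]
force: [-1.1, 0.2, -3.5]
opening: 0.0219
```

Call:
play_rows(series=[[0, 0, 0, 0, 0, 0], [0, 0, 0, 0, 0, 0]])

```text
time: 21.25
ee_pos: [0.5569, -0.316, 0.1026]
eef_rot: [[0.999, -0.037, 0.0], [-0.037, -0.999, -0.003], [0.0, 0.003, -1.0]]
force: [0.6, -0.1, -1.8]
opening: 0.0218
```

```bash
python3 -c "
from h import *
q=[(.126,-.0845,.09),(.126,.0845,.09),(-.0335,0,.049),(.0335,0,.049),(-.069,-.0335,.062)]
look('pics/w13.png',tote(T[0],T[1],0,np.radians(T[2]),q),*cell(2),-.0006)
"
```

```text
t 21.25 go [   2.2    2.7 -103.2] [0.16 0.01 0.31] F [ 0.6 -0.1 -1.8] op 21.8
[[437.0, 349.5], [464.6, 4.1], [153.9, 183.3], [269.0, 182.1], [93.2, 245.7]]
```

View pics/w13.png

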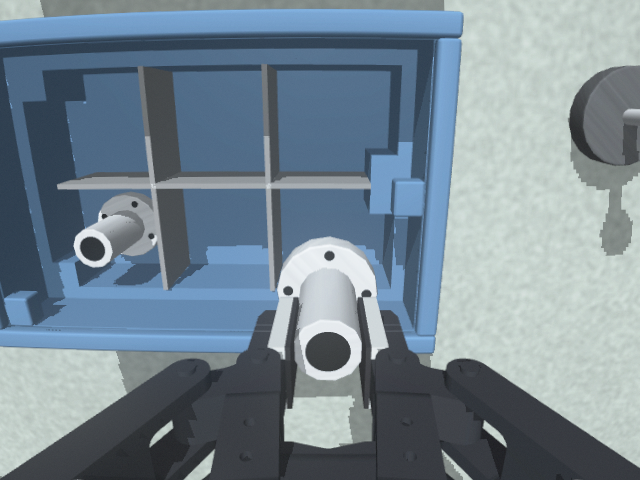

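Call:
play_rows(series=[[2, 2.5, -25, 0.1, 0, 0.3], [2, 2.5, -55, 0.1, 0, 0.3], [2, 2.5, -85, 0.1, 0, 0.3], [2, 2.5, -98, 0.1, 0, 0.3], [2, 2.5, -100, 0.1, 0, 0.3]])

```text
time: 21.92
ee_pos: [0.5597, -0.3128, 0.0032]
eef_rot: [[1.0, -0.03, 0.001], [-0.03, -1.0, -0.001], [0.001, 0.001, -1.0]]
force: [-0.3, 0.1, -1.9]
opening: 0.0222
```

Call:
play_rows(series=[[0, 0, -2, 0, 0, 0], [0, 0, -3, 0, 0, 0], [0, 0, -4, 0, 0, 0], [0, 0, -4, 0, 0, 0]])

```text
time: 22.42
ee_pos: [0.5598, -0.313, -0.0005]
eef_rot: [[1.0, -0.031, 0.001], [-0.031, -1.0, -0.001], [0.002, 0.001, -1.0]]
force: [-1.0, -0.6, -1.5]
opening: 0.0217
```

Call:
play_rows(series=[[0, 0, -1, 0, 0, 0], [0, 0, -2, 0, 0, 0], [0, 0, -2, 0, 0, 0]])

```text
time: 22.8
ee_pos: [0.5598, -0.3131, -0.0006]
eef_rot: [[1.0, -0.031, 0.002], [-0.031, -1.0, -0.002], [0.002, 0.002, -1.0]]
force: [-3.7, 1.0, 7.3]
opening: 0.0216
```

Call:
play_rows(series=[[0, 0, 1, 0, 0, 0], [0, 0, 1, 0, 0, 0], [0, 0, 10, 0, 0, 0], [0, 0, 45, 0, 0, 0], [0, 0, 95, 0, 0, 0]], fingers=32)

```text
time: 23.42
ee_pos: [0.5599, -0.3125, 0.0947]
eef_rot: [[1.0, -0.03, 0.001], [-0.03, -1.0, -0.001], [0.001, 0.0, -1.0]]
force: [0.9, -0.7, 0.2]
opening: 0.0325
```

```bash
python3 -c "
from h import *
p=camera_params('wrist')
im=camera('wrist');cv2.imwrite('pics/w14.png',im[:,:,::-1])
im=camera('top');cv2.imwrite('pics/t14.png',im[:,:,::-1])
crop(im,160,180,320,300,5,'pics/t14c.png')
go(.564,.242,.14,-1.8)
"
```

```text
t 23.52 go [ -2.4 556.7  37.4] [ 0.47  0.98 -0.06] F [0.2 0.5 1.1] op 32.2
```

View pics/w14.png

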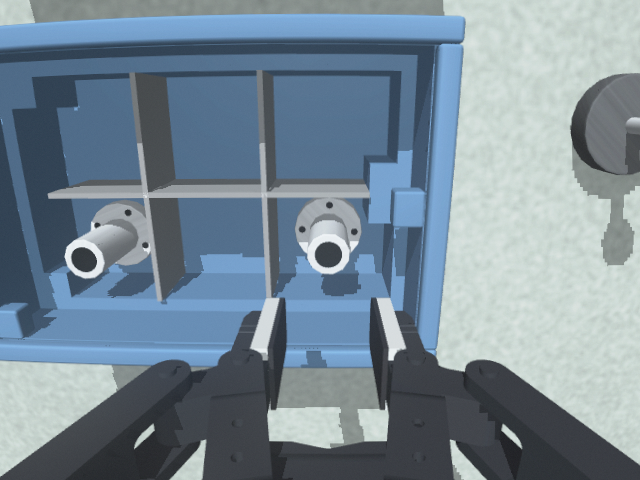

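View pics/t14c.png

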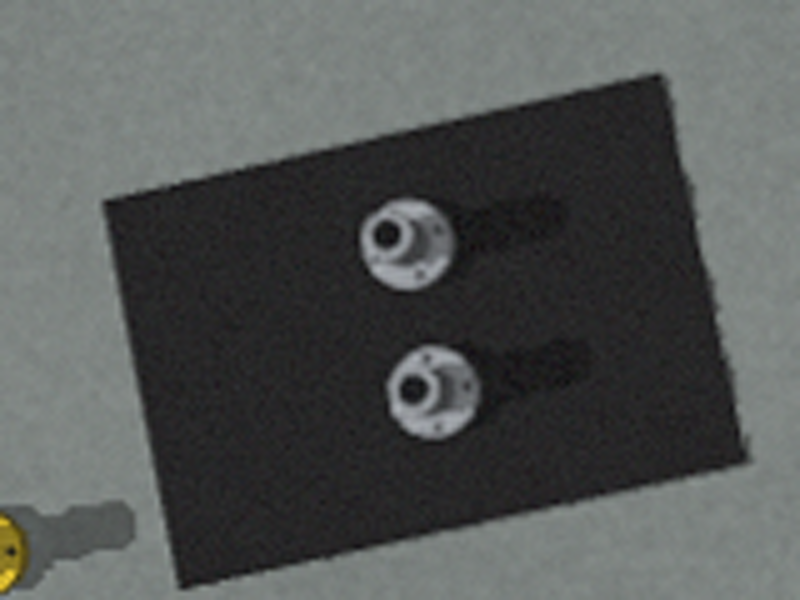

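Call:
play_rows(series=[[-2, 20, 35, 0.2, 0.5, 0], [-2, 75, 38, 0.4, 0.9, 0], [-2, 130, 38, 0.4, 0.9, 0], [-2, 185, 38, 0.4, 0.9, 0], [-2, 240, 38, 0.4, 0.9, 0]], fingers=45)

```text
time: 24.15
ee_pos: [0.5655, -0.0724, 0.1415]
eef_rot: [[1.0, -0.03, 0.005], [-0.03, -1.0, -0.001], [0.005, 0.001, -1.0]]
force: [0.6, -0.5, -0.3]
opening: 0.0448
```

Call:
play_rows(series=[[0, 55, 0, 0, 0, 0], [0, 110, 0, 0, 0, 0], [0, 165, 0, 0, 0, 0], [0, 220, 0, 0, 0, 0], [0, 270, 0, 0, 0, 0]])

```text
time: 24.78
ee_pos: [0.5661, 0.2009, 0.1424]
eef_rot: [[1.0, -0.028, 0.008], [-0.028, -1.0, 0.001], [0.008, -0.001, -1.0]]
force: [-0.1, 0.5, -0.1]
opening: 0.045
```

```bash
python3 -c "
from h import *
go(.5645,.242,.093,-1.8)
"
```

```text
t 24.77 go [ -1.6  41.1 -49.4] [-0.07  0.43 -0.17] F [-0.1  0.5 -0.1] op 45.0
```

Call:
play_rows(series=[[-1.6, 25, -10, 0, 0.4, -0.1], [-1.6, 41, -30, 0, 0.4, -0.1], [-1.6, 41, -49, 0, 0.4, -0.1], [-1.6, 41, -49, 0, 0.4, -0.1], [-1.6, 41, -49, 0, 0.4, -0.1]])

```text
time: 25.4
ee_pos: [0.5652, 0.2409, 0.0936]
eef_rot: [[0.999, -0.032, 0.001], [-0.032, -0.999, 0.001], [0.001, -0.001, -1.0]]
force: [-0.5, 0.4, 0.0]
opening: 0.0453
```

```bash
python3 -c "
from h import *
look('pics/w15.png',[(.5645,.242,.06),(.5645,.242,.014)],.5645,.242,-.005)
"
```

```text
t 25.4 go [ -0.7   1.1 -98.6] [-0.06  0.08  0.03] F [-0.5  0.4  0. ] op 45.3
[[326.5, 252.0], [326.5, 228.4]]
```

View pics/w15.png

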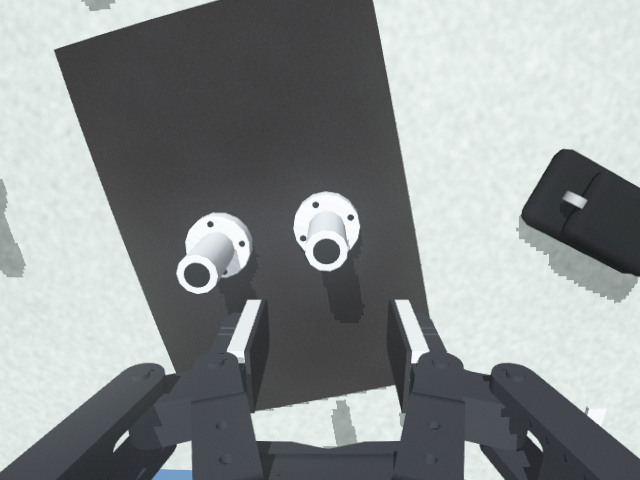

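Bush top at (327,251), as predicted. Descend, grip, lift.

Call:
play_rows(series=[[-0.7, 1.1, -25, 0, 0, 0], [-0.7, 1.1, -60, 0, 0, 0], [-0.7, 1.1, -90, 0, 0, 0], [-0.7, 1.1, -98, 0, 0, 0], [-0.7, 1.1, -98, 0, 0, 0]])

```text
time: 26.08
ee_pos: [0.5653, 0.2424, -0.0032]
eef_rot: [[0.999, -0.032, 0.003], [-0.032, -0.999, 0.002], [0.003, -0.002, -1.0]]
force: [0.3, 0.3, 0.2]
opening: 0.0448
```

Call:
play_rows(series=[[0, 0, 0, 0, 0, 0], [0, 0, 0, 0, 0, 0], [0, 0, 0, 0, 0, 0], [0, 0, 0, 0, 0, 0]], fingers=15)

```text
time: 26.58
ee_pos: [0.5665, 0.2432, -0.0012]
eef_rot: [[0.999, -0.032, 0.006], [-0.032, -0.999, 0.003], [0.006, -0.003, -1.0]]
force: [-1.5, 0.1, 5.6]
opening: 0.0222
```

Call:
play_rows(series=[[0, 0, 25, 0, 0, 0], [0, 0, 60, 0, 0, 0], [0, 0, 100, 0, 0, 0], [0, 0, 140, 0, 0, 0], [0, -30, 142, 0, 0, 0]])

```text
time: 27.2
ee_pos: [0.5677, 0.2188, 0.1451]
eef_rot: [[1.0, -0.026, 0.013], [-0.026, -1.0, 0.01], [0.013, -0.01, -1.0]]
force: [0.4, -1.0, -3.1]
opening: 0.0218
```

```bash
python3 -c "
from h import *
go(*cell(5),.13,-1.8)
"
```

```text
t 27.2 go [  -6.5 -465.1  -15.1] [-0.58  0.74 -0.3 ] F [ 0.4 -1.  -3.1] op 21.8
```

Call:
play_rows(series=[[-1, -45, 0, -0.3, 0.3, 0], [-2, -100, 0, -0.5, 0.7, -0.3], [-3, -155, 0, -0.5, 0.7, -0.3], [-4, -210, 0, -0.5, 0.7, -0.3], [-5, -265, 0, -0.5, 0.7, -0.3]])

```text
time: 27.82
ee_pos: [0.562, -0.0482, 0.1447]
eef_rot: [[1.0, -0.031, 0.0], [-0.031, -1.0, 0.001], [0.0, -0.001, -1.0]]
force: [0.4, 0.6, -2.5]
opening: 0.0218
```

Call:
play_rows(series=[[0, -50, 0, 0, 0, 0], [-1, -100, 0, 0, 0, 0], [-1, -150, -5, 0, 0, 0], [-1, -195, -20, 0, 0, 0], [-1, -195, -40, 0, 0, 0]])

```text
time: 28.45
ee_pos: [0.5592, -0.2513, 0.1036]
eef_rot: [[0.999, -0.041, -0.001], [-0.041, -0.999, -0.004], [-0.001, 0.004, -1.0]]
force: [-0.0, 0.6, -2.6]
opening: 0.0222
```

Call:
play_rows(series=[[0, 0, 0, 0, 0, 0], [0, 0, 0, 0, 0, 0]])

```text
time: 28.7
ee_pos: [0.5593, -0.2515, 0.1039]
eef_rot: [[0.999, -0.041, -0.001], [-0.041, -0.999, -0.005], [-0.0, 0.005, -1.0]]
force: [-0.8, 0.4, -0.7]
opening: 0.0219
```

```bash
python3 -c "
from h import *
q=[(.126,-.0845,.09),(.126,.0845,.09),(-.0335,0,.049),(.0335,0,.049),(-.069,-.0335,.062)]
look('pics/w16.png',tote(T[0],T[1],0,np.radians(T[2]),q),*cell(5),.0008)
"
```

```text
t 28.7 go [   2.     5.1 -103.1] [ 0.26 -0.03  0.56] F [-0.8  0.4 -0.7] op 21.9
[[427.2, 439.3], [452.4, 153.9], [168.1, 285.3], [274.1, 284.9], [113.5, 342.1]]
```

View pics/w16.png

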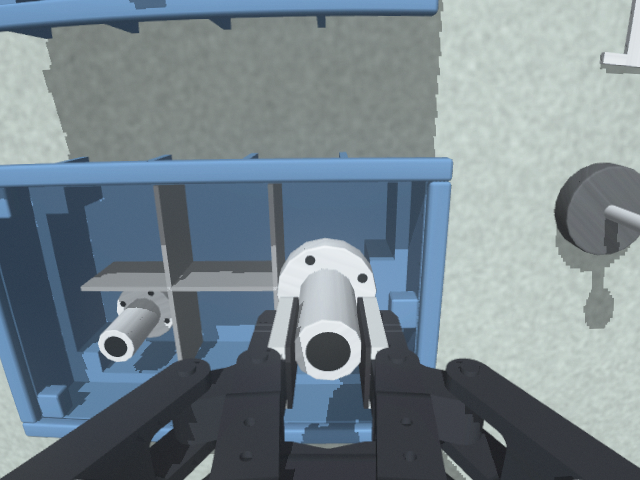

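Call:
play_rows(series=[[2, 4, -25, 0.2, 0, 0.5], [2, 4, -55, 0.2, 0, 0.5], [2, 4, -85, 0.2, 0, 0.5], [2, 4, -98, 0.2, 0, 0.5], [2, 4, -101, 0.2, 0, 0.5]])

```text
time: 29.38
ee_pos: [0.5622, -0.2464, 0.0037]
eef_rot: [[1.0, -0.031, 0.001], [-0.031, -1.0, -0.001], [0.001, 0.001, -1.0]]
force: [-0.2, -0.1, -1.7]
opening: 0.0218
```

Call:
play_rows(series=[[0, 0, -2, 0, 0, 0], [0, 0, -3, 0, 0, 0], [0, 0, -4, 0, 0, 0], [0, 0, -4, 0, 0, 0]])

```text
time: 29.88
ee_pos: [0.5631, -0.2467, 0.0009]
eef_rot: [[1.0, -0.031, 0.003], [-0.031, -1.0, -0.002], [0.003, 0.002, -1.0]]
force: [-1.3, 0.0, 3.0]
opening: 0.0221
```

Call:
play_rows(series=[[0, 0, 0, 0, 0, 0], [0, 0, 0, 0, 0, 0], [0, 0, 10, 0, 0, 0], [0, 0, 45, 0, 0, 0], [0, 0, 95, 0, 0, 0]], fingers=32)

```text
time: 30.5
ee_pos: [0.5627, -0.2464, 0.0964]
eef_rot: [[1.0, -0.031, 0.002], [-0.031, -1.0, -0.001], [0.002, 0.001, -1.0]]
force: [0.2, 0.1, 0.5]
opening: 0.0321
```

```bash
python3 -c "
from h import *
im=camera('wrist');cv2.imwrite('pics/w17.png',im[:,:,::-1])
im=camera('top')
crop(im,160,180,320,300,5,'pics/t17c.png')
go(.4912,.231,.14,-1.8)
"
```

```text
t 30.6 go [-78.1 479.   36.1] [ 0.39  1.01 -0.04] F [0.9 0.3 0.8] op 31.7
```

View pics/w17.png

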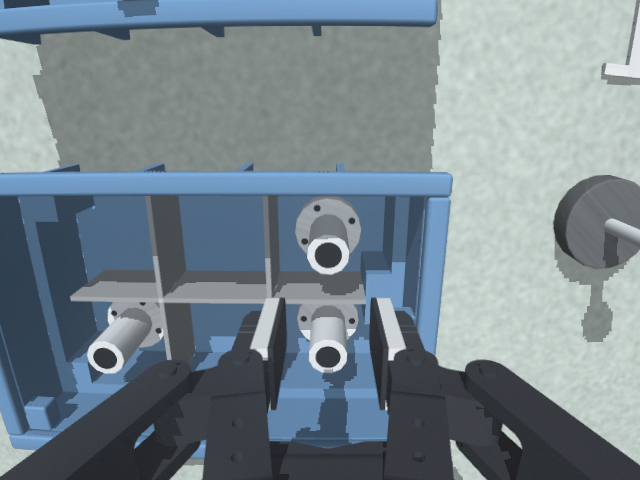

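View pics/t17c.png

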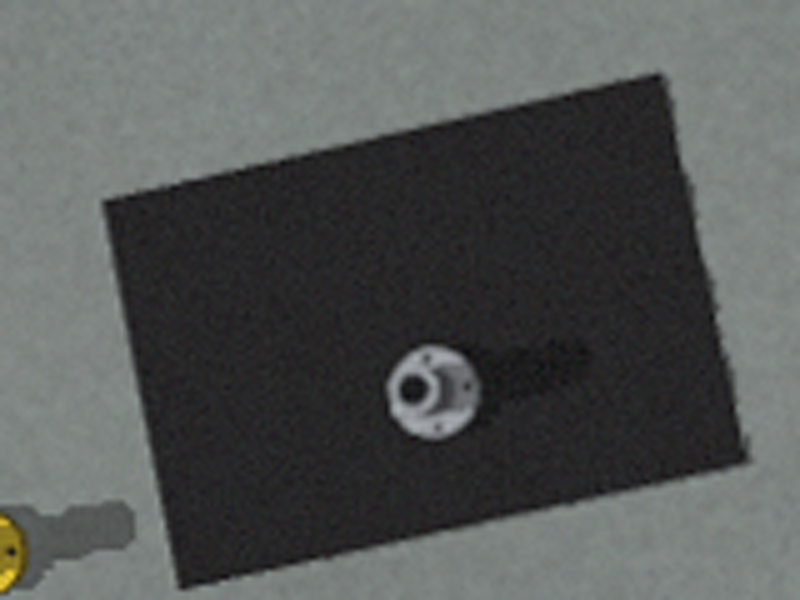

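Call:
play_rows(series=[[-3, 20, 35, 0.2, 0.5, 0], [-12, 75, 38, 0.4, 0.9, 0], [-21, 130, 38, 0.4, 0.9, 0], [-30, 185, 38, 0.4, 0.9, 0], [-40, 240, 38, 0.4, 0.9, 0]], fingers=50)

```text
time: 31.22
ee_pos: [0.5297, -0.006, 0.1426]
eef_rot: [[1.0, -0.031, 0.005], [-0.031, -1.0, 0.0], [0.005, -0.0, -1.0]]
force: [0.6, 1.3, 0.2]
opening: 0.0497
```

Call:
play_rows(series=[[-9, 55, 0, 0, 0, 0], [-18, 110, 0, 0, 0, 0], [-27, 165, 0, 0, 0, 0], [-35, 210, -10, 0, 0, 0], [-40, 236, -30, 0, 0, 0]])

```text
time: 31.85
ee_pos: [0.4899, 0.2347, 0.114]
eef_rot: [[1.0, -0.026, 0.009], [-0.026, -1.0, 0.004], [0.008, -0.004, -1.0]]
force: [0.6, -0.4, -1.1]
opening: 0.0498
```

```bash
python3 -c "
from h import *
go(.4912,.231,.093,-1.8)
"
```

```text
t 31.85 go [  1.3  -3.7 -21. ] [-0.24  0.49 -0.29] F [ 0.6 -0.4 -1.1] op 49.8
```

Call:
play_rows(series=[[1.3, -3.7, -10, -0.2, 0.5, -0.3], [1.3, -3.7, -21, -0.2, 0.5, -0.3], [1.3, -3.7, -21, -0.2, 0.5, -0.3], [1.3, -3.7, -21, -0.2, 0.5, -0.3]])

```text
time: 32.35
ee_pos: [0.4921, 0.2298, 0.0933]
eef_rot: [[0.999, -0.034, 0.001], [-0.034, -0.999, 0.001], [0.001, -0.001, -1.0]]
force: [-0.4, -0.0, 0.8]
opening: 0.0499
```

```bash
python3 -c "
from h import *
look('pics/w18.png',[(.4912,.231,.06),(.4912,.231,.014)],.4912,.231,-.004)
"
```

```text
t 32.35 go [ -0.9   1.2 -97.3] [-0.03  0.04  0.14] F [-0.4 -0.   0.8] op 49.9
[[326.3, 252.0], [326.4, 228.3]]
```

View pics/w18.png

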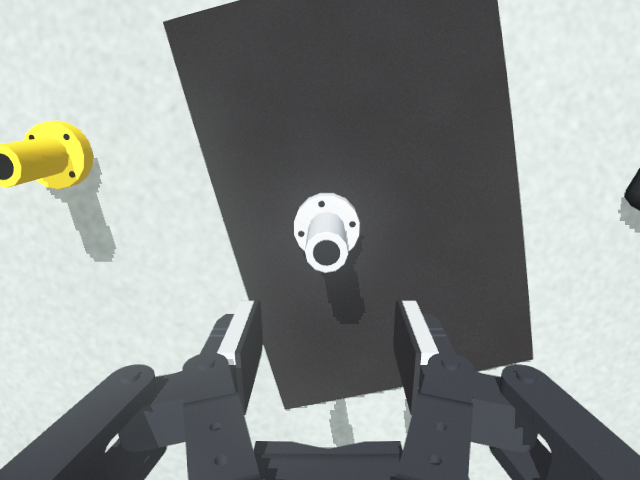

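Bush top at (326,252), exactly as predicted.

Call:
play_rows(series=[[-1, 1, -25, 0, 0, 0.1], [-1, 1, -60, 0, 0, 0.1], [-1, 1, -90, 0, 0, 0.1], [-1, 1, -97, 0, 0, 0.1], [-1, 1, -97, 0, 0, 0.1]])

```text
time: 33.02
ee_pos: [0.4915, 0.2314, -0.0029]
eef_rot: [[0.999, -0.032, 0.002], [-0.032, -0.999, 0.001], [0.002, -0.001, -1.0]]
force: [-0.4, 1.0, 0.1]
opening: 0.0498
```

Call:
play_rows(series=[[0, 0, 0, 0, 0, 0], [0, 0, 0, 0, 0, 0], [0, 0, 0, 0, 0, 0], [0, 0, 0, 0, 0, 0]], fingers=15)

```text
time: 33.52
ee_pos: [0.4927, 0.2321, -0.0012]
eef_rot: [[0.999, -0.032, 0.004], [-0.032, -0.999, 0.002], [0.004, -0.002, -1.0]]
force: [-1.5, -0.8, 6.1]
opening: 0.022
```

Call:
play_rows(series=[[0, 0, 25, 0, 0, 0], [0, 0, 60, 0, 0, 0], [0, 0, 100, 0, 0, 0], [0, 0, 140, 0, 0, 0], [0, -30, 142, 0, 0, 0]])

```text
time: 34.15
ee_pos: [0.4941, 0.2069, 0.1446]
eef_rot: [[1.0, -0.026, 0.011], [-0.026, -1.0, 0.008], [0.011, -0.009, -1.0]]
force: [0.9, -0.6, -2.4]
opening: 0.022
```

```bash
python3 -c "
from h import *
go(*cell(3),.13,-1.8)
"
```

```text
t 34.15 go [ -70.8 -449.   -14.6] [-0.47  0.65 -0.31] F [ 0.9 -0.6 -2.4] op 22.0
```

Call:
play_rows(series=[[-7, -45, 0, -0.3, 0.3, 0], [-15, -100, 0, -0.5, 0.6, -0.3], [-24, -155, 0, -0.5, 0.6, -0.3], [-33, -210, 0, -0.5, 0.6, -0.3], [-42, -265, 0, -0.5, 0.6, -0.3]])

```text
time: 34.78
ee_pos: [0.4511, -0.0599, 0.1443]
eef_rot: [[1.0, -0.031, 0.001], [-0.031, -1.0, -0.001], [0.001, 0.001, -1.0]]
force: [1.3, -1.0, -2.8]
opening: 0.0217
```

Call:
play_rows(series=[[-8, -50, 0, 0, 0, 0], [-15, -100, 0, 0, 0, 0], [-23, -150, -5, 0, 0, 0], [-28, -182, -20, 0, 0, 0], [-28, -182, -40, 0, 0, 0]])

```text
time: 35.4
ee_pos: [0.4216, -0.2463, 0.1037]
eef_rot: [[0.999, -0.038, 0.0], [-0.038, -0.999, -0.003], [0.001, 0.003, -1.0]]
force: [-0.4, 0.4, -2.4]
opening: 0.0221
```

Call:
play_rows(series=[[0, 0, 0, 0, 0, 0], [0, 0, 0, 0, 0, 0]])

```text
time: 35.65
ee_pos: [0.4218, -0.2463, 0.1041]
eef_rot: [[0.999, -0.038, 0.001], [-0.038, -0.999, -0.003], [0.001, 0.003, -1.0]]
force: [-0.4, -0.4, -2.0]
opening: 0.0217
```

```bash
python3 -c "
from h import *
q=[(-.126,.0845,.09),(.126,.0845,.09),(-.0335,0,.049),(.0335,0,.049),(-.069,-.0335,.062)]
look('pics/w19.png',tote(T[0],T[1],0,np.radians(T[2]),q),.4225,-.2435,.0008)
"
```

```text
t 35.65 go [   0.7    2.8 -103.3] [0.2  0.04 0.37] F [-0.4 -0.4 -2. ] op 21.7
[[208.8, 157.6], [715.4, 160.5], [387.3, 285.3], [493.2, 284.2], [330.7, 343.9]]
```

View pics/w19.png

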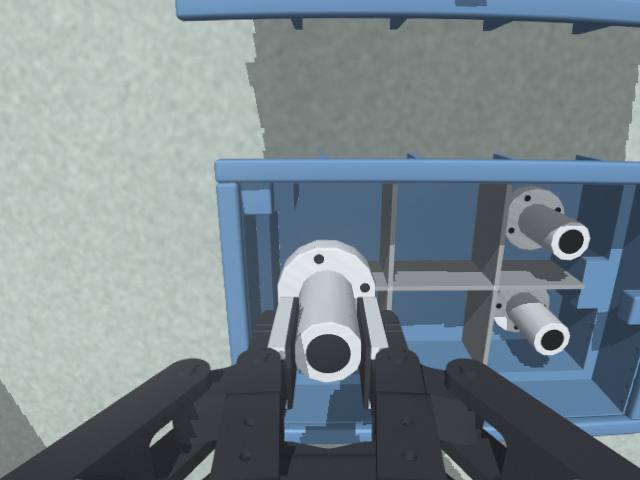

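Call:
play_rows(series=[[2, 2.5, -25, 0.2, 0, 0.4], [2, 2.5, -55, 0.2, 0, 0.4], [2, 2.5, -85, 0.2, 0, 0.4], [2, 2.5, -98, 0.2, 0, 0.4], [2, 2.5, -101, 0.2, 0, 0.4]])

```text
time: 36.33
ee_pos: [0.4246, -0.2434, 0.0036]
eef_rot: [[1.0, -0.03, 0.002], [-0.03, -1.0, -0.0], [0.002, 0.0, -1.0]]
force: [-0.0, -1.2, -1.4]
opening: 0.0219
```

Call:
play_rows(series=[[0, 0, -2, 0, 0, 0], [0, 0, -3, 0, 0, 0], [0, 0, -4, 0, 0, 0], [0, 0, -4, 0, 0, 0]])

```text
time: 36.83
ee_pos: [0.4254, -0.2439, 0.0008]
eef_rot: [[1.0, -0.03, 0.003], [-0.03, -1.0, -0.001], [0.003, 0.001, -1.0]]
force: [-1.9, 1.7, 5.4]
opening: 0.022
```

Call:
play_rows(series=[[0, 0, 0, 0, 0, 0], [0, 0, 0, 0, 0, 0], [0, 0, 10, 0, 0, 0], [0, 0, 45, 0, 0, 0], [0, 0, 100, 0, 0, 0]], fingers=32)

```text
time: 37.45
ee_pos: [0.4223, -0.243, 0.1001]
eef_rot: [[1.0, -0.03, -0.003], [-0.03, -1.0, 0.002], [-0.003, -0.002, -1.0]]
force: [0.8, -1.2, -0.0]
opening: 0.0321
```

Call:
play_rows(series=[[15, 30, 40, 0, 0, 0], [30, 80, 45, 0, 0, 0], [45, 130, 45, 0, 0, 0], [63, 197, 45, 0, 0, 0], [63, 197, 45, 0, 0, 0]], fingers=60)

```text
time: 38.08
ee_pos: [0.4849, -0.0395, 0.1455]
eef_rot: [[1.0, -0.02, -0.004], [-0.02, -1.0, 0.005], [-0.004, -0.005, -1.0]]
force: [0.2, -0.3, 0.6]
opening: 0.0598
```

Call:
play_rows(series=[[0, 0, 0, 0, 0, 0], [0, 0, 0, 0, 0, 0]])

```text
time: 38.33
ee_pos: [0.4842, -0.041, 0.1453]
eef_rot: [[1.0, -0.022, -0.005], [-0.022, -1.0, 0.004], [-0.005, -0.004, -1.0]]
force: [-0.6, -0.2, -0.1]
opening: 0.06
```

```bash
python3 -c "
from h import *
x,y=.4893,-.0478
q=[(-.126,-.0845,.09),(.126,-.0845,.09),(-.126,.0845,.09),(.126,.0845,.09),(0,-.0655,.098),(0,.0655,.098)]
look('pics/w20.png',tote(x,y,0,np.radians(-1.8),q),x,y,.0243)
for n in ('top','scene'):
  im=camera(n);cv2.imwrite('pics/%s20.png'%n,im[:,:,::-1])
"
```

```text
t 38.33 go [   5.1   -6.8 -121. ] [-0.22 -0.3  -0.56] F [-0.6 -0.2 -0.1] op 60.0
[[149.9, 366.7], [519.3, 370.7], [114.7, 107.1], [563.4, 112.5], [335.5, 353.2], [339.4, 143.0]]
```

View pics/w20.png

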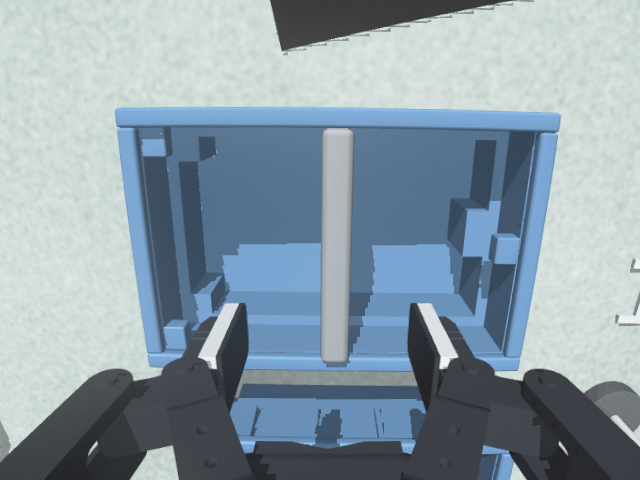

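View pics/top20.png

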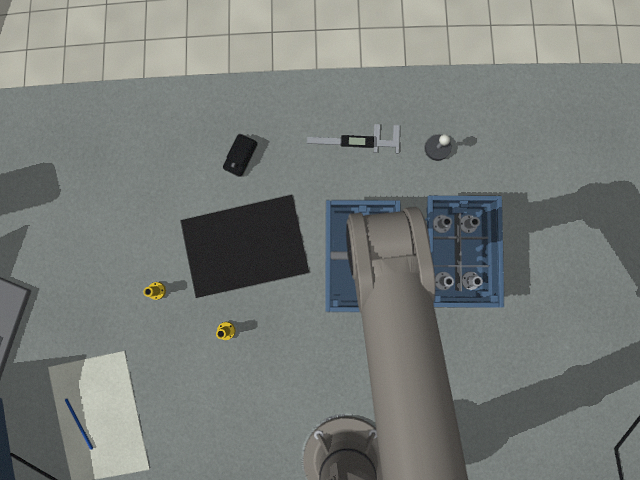

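View pics/scene20.png

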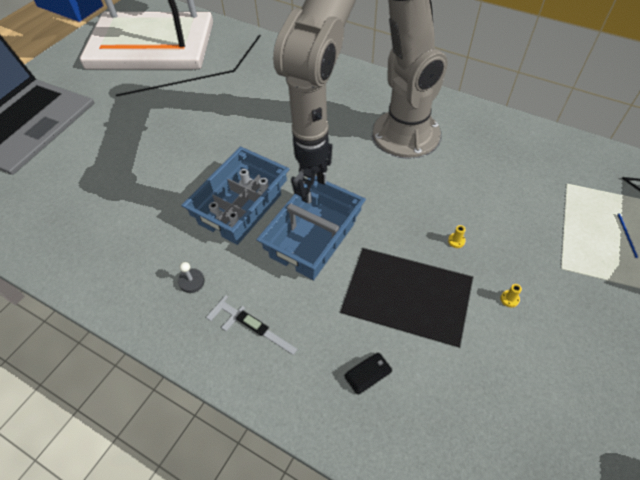

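Call:
play_rows(series=[[1, -50, 0, 0, 0, 0], [2, -100, 0, 0, 0, 0], [3, -150, 0, 0, 0, 0], [4, -200, 0, 0, 0, 0], [6, -238, 0, -0.2, -0.3, -0.6]])

```text
time: 39.1
ee_pos: [0.4891, -0.2837, 0.1451]
eef_rot: [[0.999, -0.038, -0.0], [-0.038, -0.999, -0.001], [-0.0, 0.001, -1.0]]
force: [0.8, 0.3, -0.1]
opening: 0.06
```

Call:
play_rows(series=[[0, 0, 0, 0, 0, 0], [0, 0, 0, 0, 0, 0], [0, 0, 0, 0, 0, 0]])

```text
time: 39.48
ee_pos: [0.4894, -0.2818, 0.1452]
eef_rot: [[0.999, -0.036, 0.0], [-0.036, -0.999, 0.0], [0.0, -0.0, -1.0]]
force: [-0.2, 0.5, 0.4]
opening: 0.06
```

```bash
python3 -c "
from h import *
x,y=T[:2]
q=[(-.126,-.0845,.09),(.126,-.0845,.09),(-.126,.0845,.09),(.126,.0845,.09),(-.0335,0,.049),(.0335,0,.049)]
look('pics/w21.png',tote(x,y,0,np.radians(-1.8),q),x,y,.0243)
"
```

```text
t 39.48 go [   1.8    4.1 -120.9] [-0.01  0.    0.26] F [-0.2  0.5  0.4] op 60.0
[[143.6, 355.4], [517.8, 353.9], [102.9, 90.2], [557.4, 88.6], [281.7, 217.4], [378.6, 217.0]]
```

View pics/w21.png

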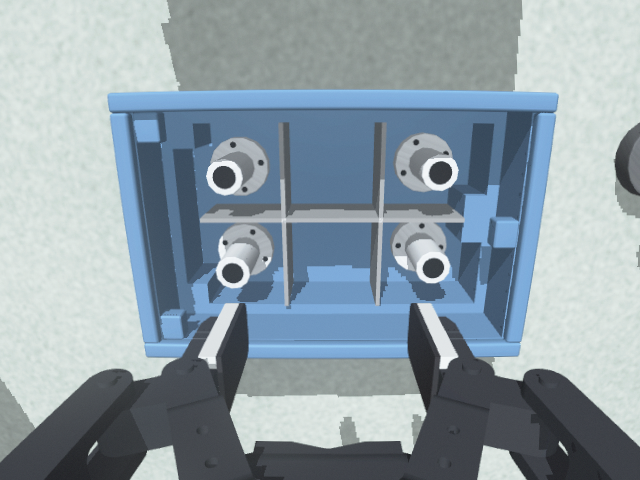

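Call:
play_rows(series=[[0, 40, 0, 0, 0, 0], [0, 90, 0, 0, 0, 0], [0, 140, 0, 0, 0, 0], [0, 190, 0, 0, 0, 0], [0, 232, 0, 0, 0, 0]])

```text
time: 40.15
ee_pos: [0.4892, -0.0462, 0.1457]
eef_rot: [[0.999, -0.032, 0.001], [-0.032, -0.999, 0.0], [0.001, -0.0, -1.0]]
force: [0.4, -0.3, 0.8]
opening: 0.0602
```

Call:
play_rows(series=[[0, 0, 0, 0, 0, 0], [0, 0, 0, 0, 0, 0]])

```text
time: 40.4
ee_pos: [0.4891, -0.0459, 0.146]
eef_rot: [[1.0, -0.03, 0.001], [-0.03, -1.0, -0.001], [0.001, 0.001, -1.0]]
force: [0.3, 0.2, 0.5]
opening: 0.06
```

```bash
python3 -c "
from h import *
go(.489,-.0478,.0243,-1.8)
"
```

```text
t 40.4 go [-1.000e-01 -1.900e+00 -1.217e+02] [ 0.05  0.07 -0.09] F [0.3 0.2 0.5] op 60.0
```

Call:
play_rows(series=[[0, -1.9, -30, 0, 0, 0], [0, -1.9, -70, 0, 0, 0], [0, -1.9, -105, 0, 0, 0], [0, -1.9, -121, 0, 0, 0], [0, -1.9, -121, 0, 0, 0]])

```text
time: 41.02
ee_pos: [0.4884, -0.0488, 0.0243]
eef_rot: [[1.0, -0.031, -0.001], [-0.031, -1.0, -0.001], [-0.001, 0.001, -1.0]]
force: [-0.4, -1.2, 0.4]
opening: 0.0601
```

Call:
play_rows(series=[[0, 0, 0, 0, 0, 0], [0, 0, 0, 0, 0, 0], [0, 0, 0, 0, 0, 0], [0, 0, 0, 0, 0, 0], [0, 0, 0, 0, 0, 0]], fingers=10, force=80)

```text
time: 41.65
ee_pos: [0.4895, -0.049, 0.0256]
eef_rot: [[1.0, -0.031, 0.002], [-0.031, -1.0, -0.002], [0.002, 0.002, -1.0]]
force: [-1.6, -1.1, 5.7]
opening: 0.0169
```

Call:
play_rows(series=[[0, 0, 15, 0, 0, 0], [0, 0, 50, 0, 0, 0], [0, 0, 95, 0, 0, 0], [0, 0, 140, 0, 0, 0], [0, 0, 170, 0, 0, 0]])

```text
time: 42.28
ee_pos: [0.4898, -0.0487, 0.1981]
eef_rot: [[1.0, -0.031, 0.004], [-0.031, -1.0, -0.002], [0.004, 0.002, -1.0]]
force: [0.2, -0.2, -3.6]
opening: 0.017
```

```bash
python3 -c "
from h import *
go(.493,-.279,.19,178.0)
print(sense()['joint_positions'].round(2))
"
```

```text
t 42.27 go [   3.2 -230.3   -8.1] [ -0.35   0.18 179.77] F [ 0.2 -0.2 -3.6] op 17.0
[ 0.5   0.22 -0.53  1.64  0.12  1.3  -0.08]
```

Call:
play_rows(series=[[0, -45, 0, 0, 0, 0], [0, -95, 0, 0, 0, 0], [1, -145, 0, 0, 0, 0], [2, -195, 0, 0, 0, 0], [3, -230, 0, 0, 0, 0]])

```text
time: 42.9
ee_pos: [0.4913, -0.2816, 0.1976]
eef_rot: [[0.999, -0.034, 0.002], [-0.034, -0.999, -0.002], [0.002, 0.002, -1.0]]
force: [0.3, 0.3, -4.7]
opening: 0.0172
```

Call:
play_rows(series=[[0, 0, 0, 0, 0, -8], [0, 0, 0, 0, 0, -17], [0, 0, 0, 0, 0, -26], [0, 0, 0, 0, 0, -35], [0, 0, 0, 0, 0, -44]])

```text
time: 43.52
ee_pos: [0.4906, -0.2808, 0.1973]
eef_rot: [[0.692, -0.722, -0.002], [-0.722, -0.692, -0.002], [0.0, 0.002, -1.0]]
force: [-0.3, 0.4, -3.9]
opening: 0.0172
```

```bash
python3 -c "
from h import *
go(.493,-.279,.19,178.0)
print(sense()['joint_positions'].round(2))
"
```

```text
t 43.52 go [ 2.4  1.8 -7.3] [-6.0000e-02 -1.7000e-01 -1.3581e+02] F [-0.3  0.4 -3.9] op 17.2
[ 0.68  0.35 -0.26  1.45  0.09  1.35 -0.39]
```

Call:
play_rows(series=[[0, 0, 0, 0, 0, -9], [1, 1, 0, 0, 0, -18], [2, 1.5, 0, 0, 0, -27], [2, 1.5, 0, 0, 0, -36], [2, 1.5, 0, 0, 0, -45]])

```text
time: 44.15
ee_pos: [0.492, -0.2785, 0.1969]
eef_rot: [[-0.025, -1.0, -0.004], [-1.0, 0.025, 0.001], [-0.001, 0.004, -1.0]]
force: [-1.0, -0.7, -4.3]
opening: 0.0174
```

Call:
play_rows(series=[[0, 0, 0, 0, 0, -9], [0, 0, 0, 0, 0, -18], [0, 0, 0, 0, 0, -27], [0, 0, 0, 0, 0, -36], [0, 0, 0, 0, 0, -45]])

```text
time: 44.78
ee_pos: [0.4914, -0.2776, 0.1965]
eef_rot: [[-0.728, -0.686, -0.003], [-0.686, 0.728, 0.005], [-0.001, 0.006, -1.0]]
force: [-0.6, 0.0, -3.9]
opening: 0.0169
```

```bash
python3 -c "
from h import *
go(.493,-.279,.19,178.0)
print(sense()['joint_positions'].round(2))
"
```

```text
t 44.77 go [ 1.6 -1.4 -6.5] [-3.600e-01 -4.000e-02 -4.531e+01] F [-0.6  0.  -3.9] op 16.9
[ 0.48  0.34  0.    1.46 -0.    1.35 -1.9 ]
```

Call:
play_rows(series=[[0, 0, 0, 0, 0, -9], [0, 0, 0, 0, 0, -18], [1.5, -1, 0, 0, 0, -27], [1.5, -1, 0, -0.3, 0, -36], [1.5, -1.3, 0, -0.3, 0, -45]])

```text
time: 45.4
ee_pos: [0.4925, -0.2777, 0.1961]
eef_rot: [[-0.999, 0.033, -0.001], [0.033, 0.999, 0.003], [0.002, 0.003, -1.0]]
force: [-0.0, 0.8, -4.1]
opening: 0.0172
```

Call:
play_rows(series=[[0, 0, 0, 0, 0, 0], [0, 0, 0, 0, 0, 0]])

```text
time: 45.65
ee_pos: [0.4923, -0.2771, 0.1958]
eef_rot: [[-1.0, 0.031, -0.002], [0.031, 1.0, 0.004], [0.002, 0.004, -1.0]]
force: [-0.4, -0.6, -3.5]
opening: 0.0169
```

```bash
python3 -c "
from h import *
x,y=.493,-.279
h0=sense()['ee_pos'][2]-.0256
q=[(-.126,-.0845,.09),(.126,-.0845,.09),(-.126,.0845,.09),(.126,.0845,.09)]
look('pics/w22.png',tote(x,y,0,np.radians(178),q),x,y,.11,178)
print(proj(camera_params('wrist'),tote(*sense()['ee_pos'][:2],h0,np.radians(178),q)).round(0).tolist())
print(sense()['joint_positions'].round(2))
for n in ('top','scene'):
  im=camera(n);cv2.imwrite('pics/%s22.png'%n,im[:,:,::-1])
  crop(im,*((405,160,525,330) if n=='top' else (160,80,310,250)),3.5,'pics/%s22c.png'%n)
"
```

```text
t 45.65 go [  0.7  -1.9 -85.8] [-0.22 -0.12 -0.24] F [-0.4 -0.6 -3.5] op 16.9
[[165.1, 319.4], [485.5, 320.5], [137.6, 92.9], [514.6, 94.7]]
[[30.0, 516.0], [622.0, 517.0], [-97.0, 94.0], [751.0, 97.0]]
[ 0.39  0.34  0.13  1.46 -0.05  1.34 -2.65]
```

View pics/w22.png

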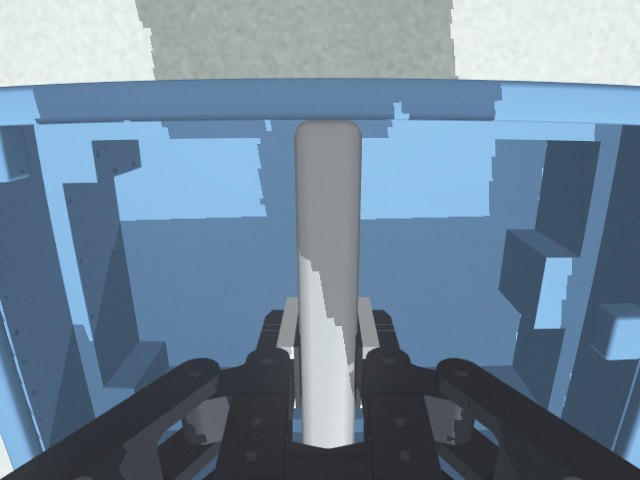

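View pics/top22c.png

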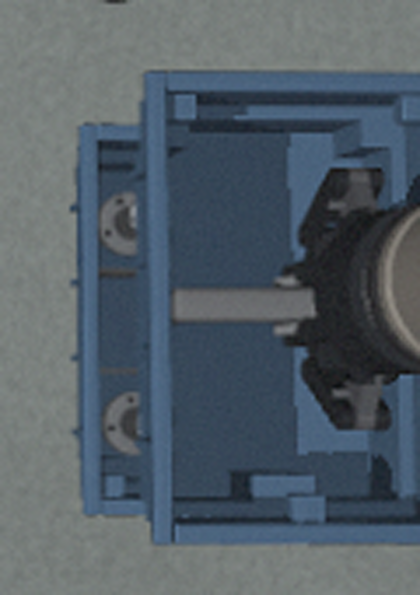

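View pics/scene22c.png

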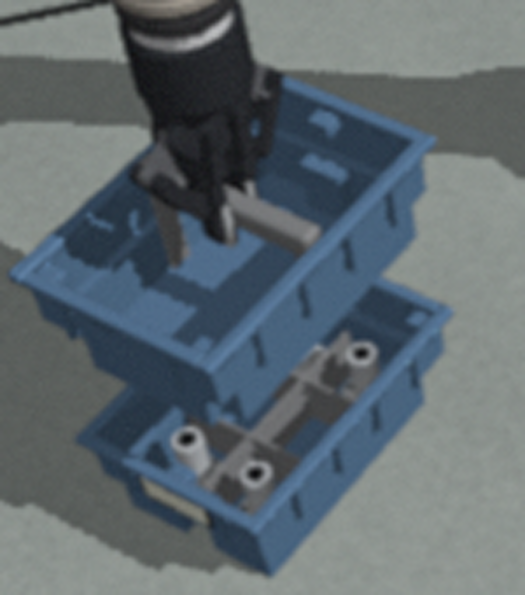

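Call:
play_rows(series=[[0.7, -0.7, -20, -0.2, -0.1, -0.2], [0.7, -0.7, -40, -0.2, -0.1, -0.2], [0.7, -0.7, -60, -0.2, -0.1, -0.2], [0.7, -0.7, -72, -0.2, -0.1, -0.2], [0.7, -0.7, -72, -0.2, -0.1, -0.2]])

```text
time: 46.42
ee_pos: [0.4924, -0.2778, 0.1231]
eef_rot: [[-0.999, 0.035, -0.002], [0.035, 0.999, 0.001], [0.002, 0.001, -1.0]]
force: [0.6, -0.2, -3.6]
opening: 0.0166
```

Call:
play_rows(series=[[0, 0, 0, 0, 0, 0], [0, 0, 0, 0, 0, 0]])

```text
time: 46.68
ee_pos: [0.493, -0.2782, 0.124]
eef_rot: [[-0.999, 0.035, -0.0], [0.035, 0.999, 0.0], [0.0, 0.0, -1.0]]
force: [-0.1, -0.1, -3.8]
opening: 0.0172
```

```bash
python3 -c "
from h import *
go(.493,-.2778,.1096,178.0)
for n in ('top','scene'):
  im=camera(n);cv2.imwrite('pics/%s23.png'%n,im[:,:,::-1])
  crop(im,*((405,160,525,330) if n=='top' else (160,90,310,250)),3.5 if n=='top' else 4,'pics/%s23c.png'%n)
"
```

```text
t 46.67 go [  0.    0.4 -14.4] [-0.01 -0.01  0.03] F [-0.1 -0.1 -3.8] op 17.2
```

View pics/top23c.png

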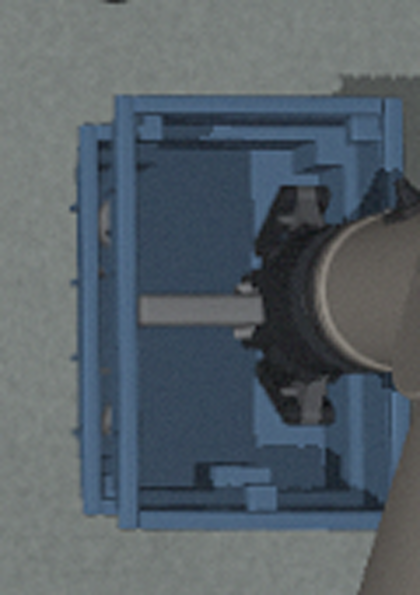

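View pics/scene23c.png

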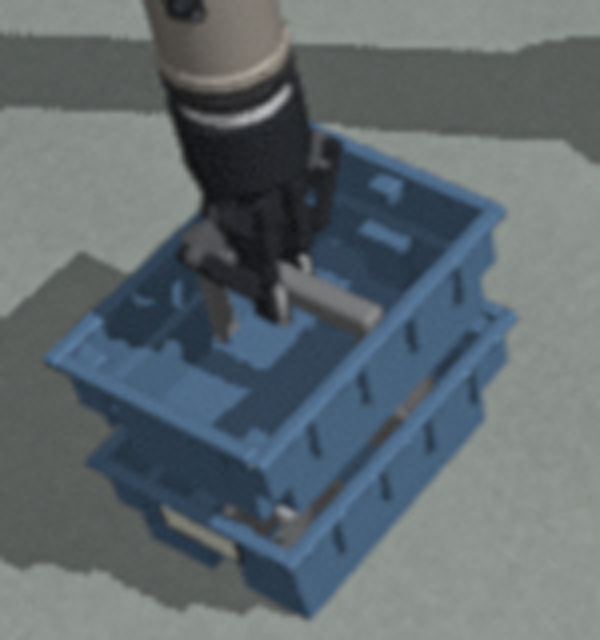

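```bash
python3 -c "
from h import *
np.set_printoptions(precision=4,suppress=True)
p=camera_params('top')
lo=unproj(p,np.array([(80,126),(82,514)])/3.5+[405,160]-.4,.09)
up=unproj(p,np.array([(115,97),(118,528),(402,97)])/3.5+[405,160]-.4,.1884)
print(lo,lo.mean(0));print(up,up[:2].mean(0),up[[0,2]].mean(0))
"
```

```text
[[ 0.6182 -0.199   0.09  ]
 [ 0.3692 -0.1895  0.09  ]] [ 0.4937 -0.1943  0.09  ]
[[ 0.6188 -0.1979  0.1884]
 [ 0.3699 -0.1884  0.1884]
 [ 0.6145 -0.3669  0.1884]] [ 0.4944 -0.1931  0.1884] [ 0.6166 -0.2824  0.1884]
```

Call:
play_rows(series=[[-0.5, -0.8, -4, 0, 0, 0], [-0.5, -0.8, -8, 0, 0, 0], [-0.5, -0.8, -11, 0, 0, 0], [-0.5, -0.8, -13, 0, 0, 0], [-0.5, -0.8, -13, 0, 0, 0]])

```text
time: 47.4
ee_pos: [0.4922, -0.2788, 0.1105]
eef_rot: [[-0.999, 0.035, -0.001], [0.035, 0.999, 0.001], [0.001, 0.001, -1.0]]
force: [-0.6, 0.6, -4.4]
opening: 0.0167
```

Call:
play_rows(series=[[0, 0, -1, 0, 0, 0], [0, 0, -2, 0, 0, 0], [0, 0, -3, 0, 0, 0], [0, 0, -3, 0, 0, 0]])

```text
time: 47.9
ee_pos: [0.4924, -0.279, 0.1096]
eef_rot: [[-0.999, 0.035, 0.0], [0.035, 0.999, -0.0], [-0.0, -0.0, -1.0]]
force: [-3.4, 1.0, 5.9]
opening: 0.017
```

Call:
play_rows(series=[[0, 0, 0, 0, 0, 0], [0, 0, 0, 0, 0, 0], [0, 0, 0, 0, 0, 0], [0, 0, 20, 0, 0, 0], [0, 0, 60, 0, 0, 0]], fingers=60)

```text
time: 48.52
ee_pos: [0.491, -0.2781, 0.1681]
eef_rot: [[-0.999, 0.035, -0.004], [0.035, 0.999, 0.002], [0.004, 0.002, -1.0]]
force: [-0.2, -0.1, 0.7]
opening: 0.0598
```

Call:
play_rows(series=[[0, 0, 50, 0, 0, 0], [0, 0, 80, 0, 0, 0], [0, 50, 90, 0, 0, 0], [0, 110, 90, 0, 0, 0], [0, 170, 90, 0, 0, 0]])

```text
time: 49.15
ee_pos: [0.4911, -0.1065, 0.2583]
eef_rot: [[-0.999, 0.036, -0.003], [0.036, 0.999, 0.002], [0.003, 0.002, -1.0]]
force: [0.7, 0.5, 0.3]
opening: 0.0602
```

Call:
play_rows(series=[[0, 50, 0, 0, 0, 0], [0, 110, 0, 0, 0, 0], [0, 130, 0, 0, 0, 0], [0, 130, 0, 0, 0, 0]])

```text
time: 49.65
ee_pos: [0.4913, 0.0136, 0.2551]
eef_rot: [[-0.999, 0.038, -0.01], [0.038, 0.999, 0.002], [0.01, 0.001, -1.0]]
force: [0.5, 0.1, -1.0]
opening: 0.0602
```

```bash
python3 -c "
from h import *
np.set_printoptions(precision=4,suppress=True)
go(.49,0,.2,178.0)
for n in ('top','scene'):
  im=camera(n);cv2.imwrite('pics/%s24.png'%n,im[:,:,::-1])
  crop(im,*((405,160,525,330) if n=='top' else (160,90,310,250)),3.5 if n=='top' else 4,'pics/%s24c.png'%n)
  print(proj(camera_params(n),tote(.492,-.279,.084,np.radians(178),[(a*.126,b*.0845,.09) for a in (-1,1) for b in (-1,1)])).round(1).tolist())
"
```

```text
t 49.65 go [ -1.3 -13.6 -55.1] [-0.11 -0.58  0.15] F [ 0.5  0.1 -1. ] op 60.2
[[436.2, 187.6], [516.9, 188.3], [437.5, 310.2], [519.8, 310.5]]
[[227.5, 210.5], [172.7, 182.8], [288.0, 144.9], [236.0, 122.4]]
```

View pics/top24.png

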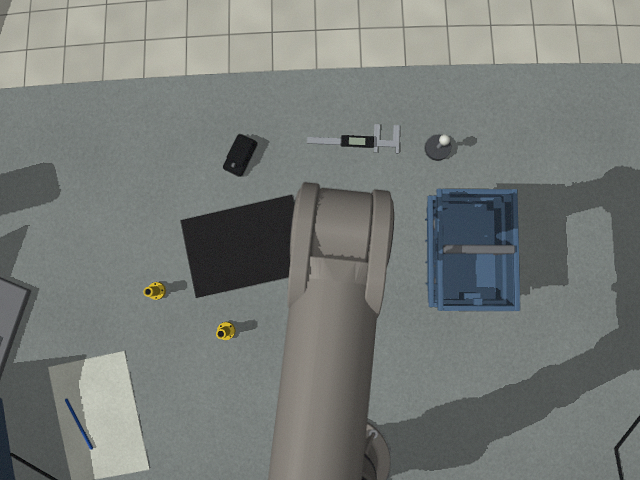

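View pics/top24c.png

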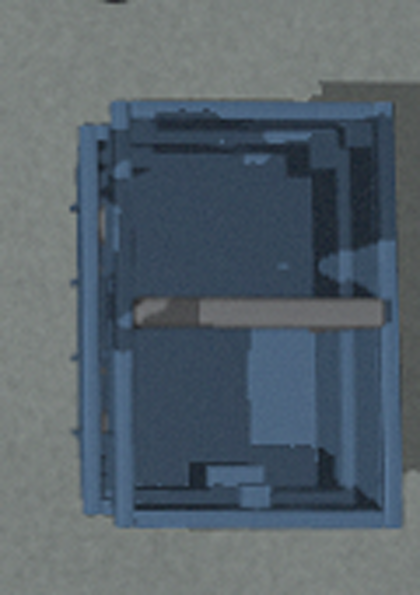

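View pics/scene24c.png

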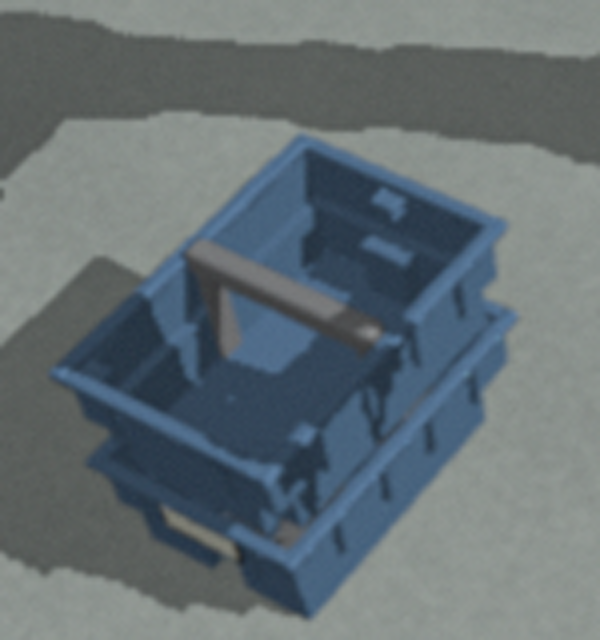

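```bash
python3 -c "
from cell import *
print(close_job())"
```

```text
the job is handed in; nothing more can be done
None
```

The job is done and handed in at about 50 s. All the checks I made afterwards came out right; no verdict was reported.

**What I did**
- I lifted the empty tote out of the divided one and stood it on the bench.
- I stood all four steel bushes flange down in cells 0, 2, 5 and 3, one to a cell. The two yellow look-alikes, the caliper, the mouse and the ball were left alone.
- I then turned the empty tote 180° and set it on the three lugs.

**Last checks**
- **Stacking height:** the tote made contact 84 mm above the lower tote's underside, the height worked out beforehand. After release, its rim corners in the top and scene views fit a level tote at that height to within about 1 to 3 pixels.
- **Orientation:** the lower tote's card faces the scene camera and the upper one's does not. In the top view the upper tote's single lug is at the opposite end.
- **Bushes:** all four were seen standing in their cells before the stacking. I did not check them again afterwards, because the upper tote covers them.

**What disagreed**
- **TCP offset:** the fingers really end about 41 mm behind the reported TCP. My first grasp closed on air above the bar without touching anything; I measured the offset in the wrist and scene pictures and used it from then on.
- **Knocked bush:** one bush was knocked about 35 mm on the mat during the run. I measured it again before picking it up.
- **Camera disagreement:** the top and wrist cameras differed by 2 to 3 mm on where the divided tote stood, which is within the available play.

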